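# Hardness-test the plaques and file them in the specimen tray

## Task

Hardness-test the plaques lying on the bench, in the order white, blue, orange (one of them may be missing): slide each onto the tester's steel table under the raised needle without knocking the needle, so that its black test spot is right below the point, then press the red lever fully down and hold it about a second, so that the needle presses inside the spot. Put every plaque flat and square into a pocket of the grey tray, one to a pocket, spot face up, leave the lever up, and do not shove or knock over the other things on the bench.

Things in the scene. Friction and masses are not known exactly. Their poses are not given: they have to be found in the camera images.
- tester: fixed hardness tester: needle gauge on a lever stand. Grey foot 270x170x28 mm; on it a steel table, top 50 mm over the bench, from 100 mm before (-x) to 70 mm behind the needle, 65 mm to each side; column 105 mm behind; an arm above it, 50 mm wide, underside at 199 mm, reaches 32 mm before it. Origin on the bench straight below the needle; x towards the column, y left, z up.
- needle_tip (a point): point of the tester's needle; axes as the tester's. Lever up: 74 mm over the bench, 24 mm over the steel table, 12 mm over a plaque lying on it. Above it a steel foot 18 mm across (underside 6 mm over the point) and a round black dial gauge, 62 mm wide, 14 mm before to 14 mm behind the needle, lower edge 35 mm over the point.
- needle: the steel needle itself, 7 mm thick, ending in a point; origin at the point, axes as the tester's. Sprung: gives way upwards up to 7 mm at 1.6 N per mm.
- lever (a joint): the lever on the tester's left side (+y), rad: 0 = up, at rest; 0.6 = fully down at its stop. Lowers gauge and needle 30 mm per rad; the needle meets a plaque on the table at 0.4 rad and presses it with about 9 N at the stop. Pushed down at the grip it takes 2 to 3 N at first, about 7 N near the stop; let go, it springs back up by itself.
- lever_grip (a point): middle of the red grip bar at the lever's end: 20 mm thick, 78 mm long along the tester's y, clear above. A 12 mm rod 110 mm left of the needle joins it to the pivot, 150 mm away. Lever up: 259 mm over the bench, 38 mm before the needle (-x), 148 mm to its left (+y). Fully down: 171 mm over the bench, same x and y (7 mm farther to -x half-way).
- tray: dark grey specimen tray, fixed, 172 (x) x 250 (y) x 16 mm high; origin at the centre of its underside. Three pockets side by side, 82 mm apart along y, each 144 (x) x 54 mm (y), floor 10 mm over the bench, walls 6 mm high. The side walls are only the middle 46 mm long: towards both ends are open thumb notches at floor level for the fingers.
- pocket1 (a point): centre of the floor of the tray's left (+y) pocket, 10 mm above the bench; axes as the tray's: x along the pocket's length.
- pocket2 (a point): centre of the floor of the tray's middle pocket, 10 mm above the bench; axes as the tray's: x along the pocket's length.
- pocket3 (a point): centre of the floor of the tray's right (-y) pocket, 10 mm above the bench; axes as the tray's: x along the pocket's length.
- white: white test plaque, a hard plastic bar 140 mm (x) x 50 mm (y) x 12 mm thick, about 0.1 kg; origin at the centre of its underside, z up through the face with the spot. May be absent.
- white_spot (a point): centre of the white plaque's test spot, a black dot 8 mm across in a pale ring, on its upper face 45 mm towards +x and 7 mm towards +y from the plaque's centre. Axes as the plaque's.
- blue: blue test plaque, a hard plastic bar 140 mm (x) x 50 mm (y) x 12 mm thick, about 0.1 kg; origin at the centre of its underside, z up through the face with the spot. May be absent.
- blue_spot (a point): centre of the blue plaque's test spot, a black dot 8 mm across in a pale ring, on its upper face 42 mm towards +x and 7 mm towards -y from the plaque's centre. Axes as the plaque's.
- orange: orange test plaque, a hard plastic bar 140 mm (x) x 50 mm (y) x 12 mm thick, about 0.1 kg; origin at the centre of its underside, z up through the face with the spot. May be absent.
- orange_spot (a point): centre of the orange plaque's test spot, a black dot 8 mm across in a pale ring, on its upper face 50 mm towards +x, on the middle line from the plaque's centre. Axes as the plaque's.
- wash_bottle: yellow plastic bottle, 64 mm across, 170 mm high, bystander; origin at the centre of its underside.
- beaker: clear beaker, 72 mm across, 95 mm high, bystander; origin at the centre of its underside.
- timer: white bench timer 60 x 75 x 18 mm, bystander; origin at the centre of its underside.
- calipers: steel digital calipers 200 mm long, lying flat, bystander; origin at the centre of its underside.
- reagent: amber bottle with black cap, 72 mm across, 150 mm high, bystander; origin at the centre of its underside.
- marker: black marker pen with blue cap, 130 mm long, lying, bystander; origin at the centre of its underside.
Mind the look-alikes: they are no part of the job. Of the things shaped like the orange, the orange one is meant.

How it is judged:
By the outcome, as a careful person would: the job done as asked, in the order asked, and still so for the second after the job is handed in, with the robot touching nothing.
Of white, blue, orange only 2 to 3 are there at a start; the rules pass over those that are not, and their reading is None.
At some moment in a run one of white, blue, orange may be knocked a few centimetres aside while the robot is not near it.
Once in a run the grip may slacken for a moment while it holds something.
It also fails if it takes over 210 s, if anything falls off the work surface, if the arm or the gripper's body presses on something with over 40 N, if the wrist force passes 120 N, or if a joint passes its speed limit or range.

## Robot

A 6-joint arm with a two-finger parallel gripper is mounted at the origin on the work surface. World frame = base frame: x ahead of the robot, y to its left, z up, the work surface at z = 0. Lengths are in mm, angles in rad, forces in N, time in s.
With the tool pointing down it reaches from about 250 to 775 mm from the base axis. Payload 4 kg.
Tool frame: the origin (TCP) lies midway between the tips of the shut fingers; the grasp point (between the pads) lies 19 mm behind it; z points along the fingers, y is the line along which they close (so a half turn about z gives the same grasp; the last joint's range is limited). The gripper opens to 85 mm and grips with 20 to 120 N. Pads are 22 mm wide; open, the fingers measure 114 mm over their backs; the gripper's body (76 mm by 85 mm) begins 54 mm behind the grasp point. The pads swing forward as they close: fully open they stand 13 mm farther back than shut.
Start: joints at [-1.379, 0.087, 1.371, -0, 1.684, -0.103], TCP at [159.798, -526.291, 231.341] pointing down, gripper open.
Joint ranges: [-3.1, 3.1], [-0.76, 2.03], [0.27, 2.55], [-1.08, 4.22], [0.17, 2.65], [-2.57, 2.57]. Speed limits (rad/s): [2.79, 2.79, 3.14, 3.14, 3.14, 3.14].

## Interface

Orientations are given as a unit quaternion [w, x, y, z].
In Python, from station import telemetry, get_image, workorder gives the robot as it stands.
- The arm moves only by the tool jog_arm, never from a script. Its argument "commands" is a list of rows, each a list of 3 entries, a list of its own where there are three numbers: the shift along the tool's x, y, z in cm, then the turn, a rotation vector about the tool's x, y, z in rad, then the opening, from 0 (shut) to 1 (fully open). In form: [[[tx, ty, tz], [ax, ay, az], fingers], ...]. A call has 1 to 20 rows; each row is the pose to reach, as a shift and turn from the pose commanded when the call began, along the tool's axes at that moment; what a row does not reach only later rows make up. A row lasts 1/12 s, in which the tool goes at most 41.7 mm and 7.16 degrees, less where a joint would pass 70% of its speed; a pose out of reach is approached as far as the arm can. A call with a gripper value outside its range is refused whole. The fingers move at their own pace and stop on an object; the grip force is fixed at half the most. Time passes only in rows, so rows that repeat a pose let the fingers close. It gives the time, the measured TCP pose, the force, the opening and the grip force at its end, in the units of the state.
- telemetry.get_state(): the state, without advancing time (a new reading comes with each control period).
- get_image(name): name is "side" or "top"; returns a dict with "color" (420x560x3 uint8, red, green, blue), "K" (3x3 intrinsics, pixels), "R" (3x3) and "t" (3): a world point X has camera coordinates R X + t. Camera axes: x right, y down, z forward; pixel columns grow to the right and rows downward; lengths in mm; the calibration is good to about 2 mm. A picture is of the moment at which its call begins. There is no depth.
- workorder.finish_job(): hands the job in; it is judged then, once.
The state is a dict: "time_s": time; "q": joint angles; "qd": joint speeds; "tau": joint torques, N m; "ee_pos": TCP position; "tool_rot": TCP orientation; "wrist_force": force on the tool from outside, world axes, zero at the start; "torque": the same for the moment, N m; "width": finger opening in mm; "grasp_force": force on a finger pad.
Only numpy, scipy, OpenCV 4.12 (cv2) and the standard library are available. Lean on these libraries where they do the work, as an engineer would, in place of code of your own. Each camera call takes 0.05 s, during which the arm holds its last target. There are 200 camera calls.

## Working session

There is one attempt and no reset: what is moved stays moved. The work goes in short steps, Python scripts to look and compute and a tool call to move; the robot and the scene stay as the last step left them, time stands still between calls to the robot, and variables do not carry over. Pictures are saved under pics/ and viewed, at most 14 in all, crops included, and the job is handed in when it is done.

Besides the shell and the picture viewer there is one more tool, called after "Request:" by a JSON object that holds its "name" and its "arguments", one argument or row to a line. jog_arm: Moves the arm, as the interface text tells. Its arguments: {"type":"object","properties":{"commands":{"type":"array"}},"required":["commands"]}

```bash
ls; mkdir -p pics; python3 - <<'E'
from station import telemetry,get_image
import cv2
print(telemetry.get_state())
for n in("top","side"):
    i=get_image(n); cv2.imwrite(f"pics/{n}0.png",i["color"][:,:,::-1]); print(n,i["K"],i["R"],i["t"])
E
```

```text
pics
{'time_s': 0.0, 'q': array([-1.37910456e+00,  8.79626862e-02,  1.37226144e+00,  2.23014178e-05,
        1.68363099e+00, -1.03090801e-01]), 'qd': array([-0.00079395, -0.00075405, -0.00081035, -0.00116181,  0.00118544,
        0.00118281]), 'tau': array([-1.66191353e-05, -3.51859832e+01, -3.13278615e+01, -1.63649061e-04,
        1.06306447e-02,  1.52969477e-05]), 'ee_pos': array([ 159.70268111, -525.77307999,  230.1313012 ]), 'tool_rot': array([-1.13061432e-03,  9.89156739e-01,  1.46859342e-01, -3.90274581e-05]), 'wrist_force': array([ 0.89842724, -0.03347722,  1.18273256]), 'torque': array([-0.04226336,  0.018862  , -0.01603226]), 'grasp_force': 0.0, 'width': 85.42857519706982}
top [[413.1627194    0.         276.82050169]
 [  0.         413.1627194  211.15597544]
 [  0.           0.           1.        ]] [[-0.01815071 -0.99974374  0.0135281 ]
 [-0.9932328   0.01647683 -0.11496577]
 [ 0.11471341 -0.01552327 -0.99327733]] [ -29.95523847  518.55650725 1434.25138801]
side [[393.20950142   0.         270.98527318]
 [  0.         393.20950142 206.83937967]
 [  0.           0.           1.        ]] [[-0.50443138  0.8633564  -0.01283404]
 [ 0.55121617  0.31054595 -0.77441716]
 [-0.66461245 -0.39771464 -0.63254513]] [ 295.80104829 -148.48088137 1604.36360313]
```

View pics/top0.png

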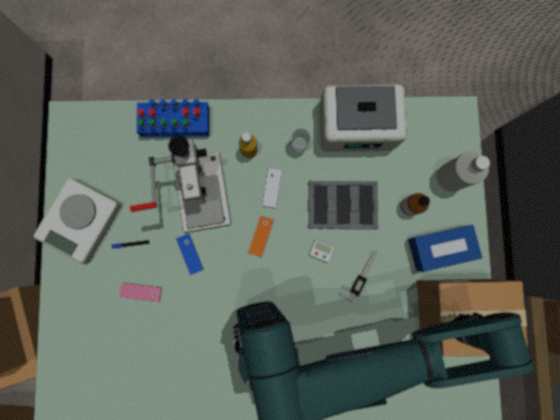

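View pics/side0.png

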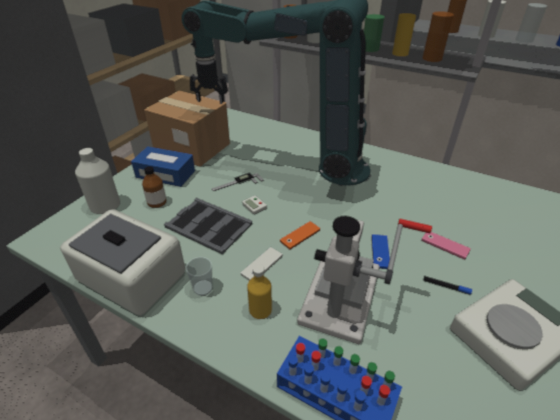

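The top view shows white (272,188), orange (261,236) and blue (189,254) plaques, and a pink look-alike at (141,292). The tester's needle is at about (195,190) and the tray at (343,205). Others: calipers (360,275), timer (321,251), marker (130,244), and a blue box and blue rack, which aren't plaques.

```bash
cat > h.py <<'E'
import numpy as np, cv2
from station import telemetry,get_image
def cam(n): 
    i=get_image(n); i["C"]=-i["R"].T@i["t"]; return i
def ray(i,uv,z):
    uv=np.atleast_2d(uv).astype(float)
    d=(np.c_[uv,np.ones(len(uv))]@np.linalg.inv(i["K"]).T)@i["R"]
    return i["C"]+d*((z-i["C"][2])/d[:,2])[:,None]
def proj(i,X):
    c=np.atleast_2d(X)@i["R"].T+i["t"]; p=c@i["K"].T; return p[:,:2]/p[:,2:]
HS={"white":((0,0,150),(179,40,255)),"blue":((105,150,60),(125,255,255)),"orange":((5,170,100),(18,255,255))}
E
python3 - <<'E'
from h import *
t=cam("top"); s=cam("side"); print(t["C"],s["C"])
for n,im,px in(("top",t,dict(white=(272,184),blue=(190,260),orange=(260,240),pink=(141,292))),("side",s,dict(white=(262,265),blue=(380,245),orange=(300,236)))):
    hsv=cv2.cvtColor(im["color"],cv2.COLOR_RGB2HSV)
    for k,(u,v) in px.items(): print(n,k,np.median(hsv[v-2:v+3,u-2:u+3].reshape(-1,3),0))
b=cv2.resize(t["color"][115:265,120:390],None,fx=2.96,fy=2.96,interpolation=cv2.INTER_CUBIC)
cv2.imwrite("pics/c1.png",cv2.convertScaleAbs(b[:,:,::-1],alpha=1.3))
E
```

```text
[ 349.97575746  -16.2274633  1484.63088011] [1297.33642479  428.80730907  903.64257091]
top white [107.  10. 169.]
top blue [110. 199. 151.]
top orange [ 13. 203. 161.]
top pink [169.  97. 161.]
side white [ 33.  14. 185.]
side blue [110. 187. 151.]
side orange [ 11. 189. 178.]
```

View pics/c1.png

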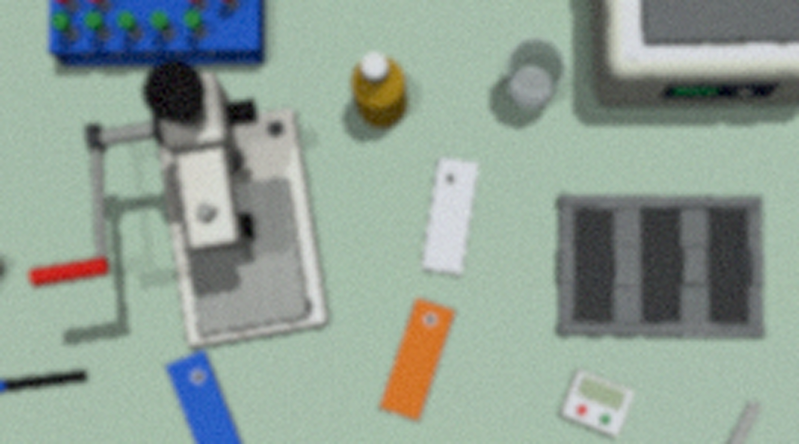

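The crop confirms three plaques, each with its spot at the far (+x) end: white spot at px (273,175), orange (265,223), blue (187,242). The tray is at px (308–378,182–229), and the steel table's front edge runs (187,228)–(224,222).

```bash
cat >> h.py <<'E'
ROI={"top":{"white":(255,160,290,212),"blue":(170,228,210,280),"orange":(240,210,280,262)},
     "side":{"white":(235,245,290,285),"blue":(365,230,395,272),"orange":(275,220,325,252)}}
HS["white"]=((0,0,145),(179,28,255))
def rect(im,mask,z):
    c=max(cv2.findContours(mask,cv2.RETR_EXTERNAL,cv2.CHAIN_APPROX_NONE)[0],key=cv2.contourArea)
    p=ray(im,cv2.convexHull(c)[:,0],z)[:,:2].astype(np.float32)
    (cx,cy),(w,h),a=cv2.minAreaRect(p)
    yaw=np.deg2rad(a if w>h else a+90); yaw=(yaw+np.pi/2)%np.pi-np.pi/2
    return np.array([cx,cy]),yaw,(max(w,h),min(w,h))
def cmask(im,name,roi):
    x0,y0,x1,y1=roi
    m=cv2.inRange(cv2.cvtColor(im["color"],cv2.COLOR_RGB2HSV),*HS[name]); r=np.zeros_like(m); r[y0:y1,x0:x1]=m[y0:y1,x0:x1]
    return cv2.morphologyEx(r,cv2.MORPH_CLOSE,np.ones((5,5)))
def plaque(im,name,roi,z=12): return rect(im,cmask(im,name,roi),z)
def edge(im,P,n,z,half=9):
    """max-gradient offset (mm) along world 2D normal n around points P at height z"""
    g=cv2.GaussianBlur(cv2.cvtColor(im["color"],cv2.COLOR_RGB2GRAY),(0,0),.8).astype(np.float32)
    s=np.arange(-half,half+.01,.5); out=[]
    for p in P:
        X=np.c_[p+s[:,None]*n,np.full(len(s),z)]; uv=proj(im,X).astype(np.float32)
        v=cv2.remap(g,uv[:,0].reshape(-1,1),uv[:,1].reshape(-1,1),cv2.INTER_CUBIC)[:,0]
        d=np.abs(np.gradient(v)); k=d.argmax(); w=d*(np.abs(s-s[k])<3); out.append((s@w)/w.sum())
    return np.array(out)
E
python3 - <<'E'
from h import *
I={n:cam(n) for n in("top","side")}
for n,im in I.items():
    for k in HS: print(n,k,*plaque(im,k,ROI[n][k]))
t=I["top"]
# spots
g=cv2.cvtColor(t["color"],cv2.COLOR_RGB2GRAY).astype(float)
for k,(u,v) in dict(white=(273,175),orange=(265,223),blue=(187,242)).items():
    w=g[v-3:v+4,u-3:u+4]; j,i=np.unravel_index(w.argmin(),w.shape); print(k,"spot",ray(t,(u-3+i,v-3+j),12)[0])
# red grip, both views
P=[]
for n,im in I.items():
    h=cv2.cvtColor(im["color"],cv2.COLOR_RGB2HSV); m=cv2.inRange(h,(0,150,80),(4,255,255))|cv2.inRange(h,(172,150,80),(179,255,255))
    c=max(cv2.findContours(m,0,2)[0],key=cv2.contourArea); M=cv2.moments(c); uv=np.array([M["m10"],M["m01"]])/M["m00"]
    print(n,"grip",uv,cv2.minAreaRect(c)); a=ray(im,uv,0)[0]; d=a-im["C"]; P.append((im["C"],d/np.linalg.norm(d)))
A=sum(np.eye(3)-np.outer(d,d) for _,d in P); b=sum((np.eye(3)-np.outer(d,d))@c for c,d in P); print("grip xyz",np.linalg.solve(A,b))
c0=ray(t,[(186.6,228.2),(224,222.4)],50); print("table front",c0)
for nm,uv,z in(("tray corners",[(309,182),(377,182),(309,228),(378,228)],16),("bystanders",[(130,244),(321,251),(360,275),(248,150),(299,145),(418,203)],0)): print(nm,ray(t,uv,z)[:,:2].round())
E
```

```text
top white [616.38946533 -18.29771805] 0.0340547646428464 (186.44293212890625, 111.54863739013672)
top blue [374.4486084  273.26318359] 0.37607992452170724 (134.73342895507812, 45.714027404785156)
top orange [432.31707764  20.47702599] -0.33729814049013207 (131.6380157470703, 41.886512756347656)
side white [610.93151855 -20.34127808] -1.052662557490522 (172.5350341796875, 159.5303192138672)
side blue [378.92840576 276.27163696] 0.38127518588672027 (140.51504516601562, 46.61750030517578)
side orange [437.34335327  23.82222748] -0.3400000505740728 (137.12742614746094, 47.78594970703125)
white spot [652.24166178 -24.16560128  12.        ]
orange spot [467.56247779  14.66033437  12.        ]
blue spot [422.1112907  270.79039359  12.        ]
top grip [143.11721612 206.28021978] ((142.74664306640625, 206.39767456054688), (4.750132083892822, 25.314729690551758), 79.99201965332031)
side grip [415.4691358  225.51440329] ((414.55889892578125, 225.26473999023438), (32.7423095703125, 6.548461437225342), 14.03624439239502)
grip xyz [512.07875014 364.17623243 260.13185062]
table front [[461.34310595 275.38714226  50.        ]
 [479.33877409 145.81018041  50.        ]]
tray corners [[ 624. -157.]
 [ 620. -404.]
 [ 457. -153.]
 [ 453. -400.]]
bystanders [[ 412.  486.]
 [ 375. -195.]
 [ 288. -332.]
 [ 750.   62.]
 [ 766. -126.]
 [ 543. -554.]]
```

```bash
cat >> h.py <<'E'
def R2(a): return np.array([[np.cos(a),-np.sin(a)],[np.sin(a),np.cos(a)]])
def fitrect(im,c,yaw,z,edges,it=4,half=9,verbose=False):
    """edges: (axis 0/1, offset mm, lo, hi along other axis) in body frame; solves c,yaw"""
    c=np.array(c,float)
    for k in range(it):
        A=[];b=[];res=[]
        for ax,off,lo,hi in edges:
            t=np.linspace(lo,hi,25); L=np.zeros((25,2)); L[:,ax]=off; L[:,1-ax]=t
            n=R2(yaw)[:,ax]; P=c+L@R2(yaw).T; e=edge(im,P,n,z,half)
            ok=np.abs(e-np.median(e))<2.5; res.append((round(float(np.median(e)),2),int(ok.sum())))
            lev=(L[:,1-ax] if ax==1 else -L[:,1-ax])
            A+=[[n[0],n[1],l] for l in lev[ok]]; b+=list(e[ok])
        x=np.linalg.lstsq(np.array(A),np.array(b),rcond=None)[0]; c+=x[:2]; yaw+=x[2]
    if verbose: print("   resid",res)
    return c,yaw
E
python3 - <<'E'
from h import *
t=cam("top");s=cam("side")
for nm,im in(("top",t),("side",s)):
    try: c,y=fitrect(im,(569.4,224.4),.138,50,[(0,-100,-55,55),(1,-65,-85,-20)]+([(1,65,-85,-60)] if nm=="top" else []),half=6,verbose=True); print(nm,"tester",c,y,"grip",c+R2(y)@[-38,148])
    except Exception as e: print(e)
    print(nm,"tray",*fitrect(im,(538.5,-278.5),-.024,16,[(0,86,-115,115),(0,-86,-115,115),(1,125,-75,75),(1,-125,-75,75)],half=7,verbose=True))
    for k,p,y in(("white",(614,-18),-.12),("blue",(376,274),.376),("orange",(434,21),-.337)):
        if k=="white":
            m=cv2.inRange(cv2.cvtColor(im["color"],cv2.COLOR_RGB2HSV),(0,0,150),(179,30,255))
        for rep in range(1): print(nm,k,*fitrect(im,p,y,12,[(0,70,-20,20),(0,-70,-20,20),(1,25,-60,60),(1,-25,-60,60)],half=9,it=6,verbose=True))
E
```

```text
resid [(-2.0, 13), (-1.79, 19), (2.11, 25)]
top tester [564.77176898 218.22865823] 0.06258059075118852 grip [517.59027182 363.56243382]
   resid [(1.55, 25), (-1.47, 24), (0.15, 15), (0.39, 24)]
top tray [ 539.40697759 -275.88826928] -0.027521268107976934
   resid [(-0.78, 25), (1.51, 25), (-1.98, 25), (1.99, 24)]
top white [608.23872831 -22.12723568] -0.17788284268787707
   resid [(0.37, 17), (0.47, 25), (0.52, 25), (-0.89, 25)]
top blue [374.27578227 272.45642084] 0.3750778300925799
   resid [(1.05, 24), (-2.02, 24), (1.09, 25), (-0.65, 24)]
top orange [431.81680739  20.36905571] -0.33779709108728
   resid [(2.75, 15), (0.25, 22)]
side tester [579.23011815 233.25949577] 0.26963392784626905 grip [503.17908196 365.78964288]
   resid [(4.96, 25), (-4.59, 23), (2.0, 25), (-4.89, 20)]
side tray [ 547.06517851 -268.9615804 ] -0.0345217662883758
   resid [(-0.6, 23), (0.18, 24), (-0.95, 20), (0.63, 25)]
side white [607.60829134 -20.79521416] -0.180265577117286
   resid [(4.71, 15), (-3.47, 25), (1.03, 21), (0.44, 22)]
side blue [378.96701401 275.06455331] 0.35159858420251155
   resid [(3.6, 25), (-4.42, 20), (4.06, 24), (-4.55, 23)]
side orange [438.36058655  24.20948215] -0.34884973940250086
```

```bash
python3 - <<'E'
from h import *
t=cam("top");c=np.array([569.4,224.4]);y=.138
# rectified tester-frame views of z=50 plane (x up, y left), 3 px/mm
def rectify(im,z,x0,x1,y0,y1,s):
    X,Y=np.meshgrid(np.arange(x1,x0,-1/s),np.arange(y1,y0,-1/s),indexing="ij")
    W=c+np.c_[X.ravel(),Y.ravel()]@R2(y).T; uv=proj(im,np.c_[W,np.full(len(W),z)]).astype(np.float32).reshape(X.shape+(2,))
    return cv2.remap(im["color"],uv[...,0],uv[...,1],cv2.INTER_CUBIC)[:,:,::-1].copy()
out=[]
for z in(50,28):
    r=rectify(t,z,-130,50,-110,20,3) if 0 else rectify(t,z,-125,60,-100,100,2)
    for v in range(-120,60,20): cv2.putText(r,str(v),(0,int((60-v)*2)+3),0,.3,(0,0,255)); cv2.line(r,(18,int((60-v)*2)),(24,int((60-v)*2)),(0,0,255))
    for v in range(-80,100,20): cv2.putText(r,str(v),(int((100-v)*2)-8,8),0,.3,(0,0,255))
    if z==50: 
        p=lambda x,yy:(int((100-yy)*2),int((60-x)*2)); 
        for a in((-100,65),(-100,-65),(-50,-65),(0,-65)): cv2.circle(r,p(*a),3,(0,0,255),1)
    out.append(r)
cv2.imwrite("pics/r1.png",cv2.convertScaleAbs(np.hstack(out),alpha=1.4))
for x in(28,50):
  pass
# foot right edge at z=28
xs=np.linspace(-90,60,40);P=c+np.c_[xs,np.full(40,-85)]@R2(y).T
e=edge(t,P,R2(y)[:,1],28,7); print("right",np.polyfit(xs[abs(e-np.median(e))<2],e[abs(e-np.median(e))<2],1),e.round(1)[::4])
ys=np.linspace(-75,75,40);P=c+np.c_[np.full(40,-111),ys]@R2(y).T
e=edge(t,P,R2(y)[:,0],28,8); print("front@-111",np.polyfit(ys[abs(e-np.median(e))<2],e[abs(e-np.median(e))<2],1),e.round(1)[::4])
E
```

```text
right [0.01311603 4.85115598] [3.2 4.  5.  3.5 4.4 5.3 4.2 4.8 5.9 4.7]
front@-111 [-0.01635035 -3.67294355] [ 5.9 -2.5 -3.4  5.5 -2.8 -3.4 -4.2 -5.2 -3.7  2.8]
```

View pics/r1.png

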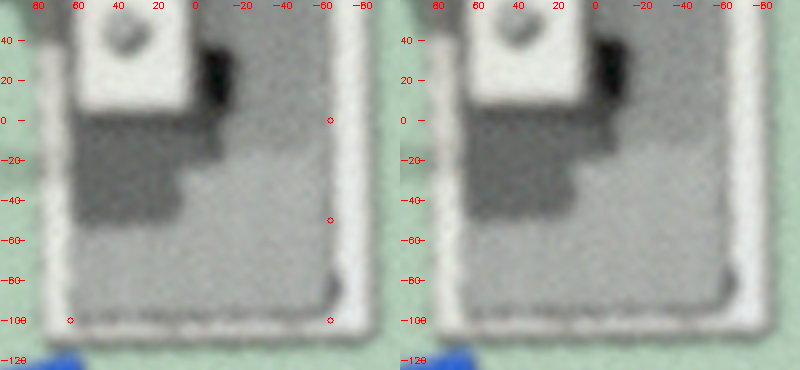

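The rectified view shows the table's front edge at about x=-97 (panel row ~316) and its sides at y≈±65. So the needle is at about (572.0, 224.2) with yaw 0.152, and the grip triangulation agrees. I'll start with white.

```bash
cat > plan.py <<'E'
from h import *
from scipy.spatial.transform import Rotation as Ro
T=(np.array([572.0,224.2]),.152)      # needle, tester yaw
TR=(np.array([539.0,-277.0]),-.0265)  # tray
def at(frame,x,y): return frame[0]+R2(frame[1])@[x,y]
def plan(*targets):
    """targets (x,y,z,yaw): prints tool-frame shift cm / rotvec rad from the present pose"""
    s=telemetry.get_state(); q=s["tool_rot"]; R0=Ro.from_quat(np.r_[q[1:],q[0]]); p0=s["ee_pos"]; lp,lr=p0,R0
    print("now",p0.round(1),"yaw",round(float(np.arctan2(*R0.as_matrix()[[1,0],0])),4),"w",round(s["width"],1),"gf",round(s["grasp_force"],1),"F",s["wrist_force"].round(1),"t",round(s["time_s"],1))
    for x,y,z,a in targets:
        p=np.array([x,y,z]); R=Ro.from_quat([np.cos(a/2),np.sin(a/2),0,0])
        n=max(np.linalg.norm(p-lp)/41.7,np.degrees((lr.inv()*R).magnitude())/7.16)
        print((R0.inv().apply(p-p0)/10).round(2).tolist(),(R0.inv()*R).as_rotvec().round(3).tolist(),"rows>=",round(n,1)); lp,lr=p,R
E
python3 - <<'E'
from plan import *
W=(np.array([608.0,-21.8]),-.179)
x,y=at(W,-50,0); plan((x,y,150,W[1]),(x,y,40,W[1]),(x,y,0,W[1]))
E
```

```text
now [ 159.8 -526.3  231.3] yaw 0.2948 w 85.5 gf 0.0 F [-0.4 -0.5  0.3] t 0.5
[53.09, -37.53, 8.13] [-0.0, 0.0, 0.474] rows>= 15.7
[53.1, -37.53, 19.13] [-0.0, 0.0, 0.474] rows>= 2.6
[53.1, -37.53, 23.13] [-0.0, 0.0, 0.474] rows>= 1.0
```

Request:
{"name": "jog_arm", "arguments": {
  "commands": [
    [[53.1,-37.5,8.1],[0,0,0.474],1],
    [[53.1,-37.5,8.1],[0,0,0.474],1],
    [[53.1,-37.5,8.1],[0,0,0.474],1],
    [[53.1,-37.5,8.1],[0,0,0.474],1],
    [[53.1,-37.5,8.1],[0,0,0.474],1],
    [[53.1,-37.5,8.1],[0,0,0.474],1],
    [[53.1,-37.5,8.1],[0,0,0.474],1],
    [[53.1,-37.5,8.1],[0,0,0.474],1],
    [[53.1,-37.5,8.1],[0,0,0.474],1],
    [[53.1,-37.5,8.1],[0,0,0.474],1],
    [[53.1,-37.5,8.1],[0,0,0.474],1],
    [[53.1,-37.5,8.1],[0,0,0.474],1],
    [[53.1,-37.5,8.1],[0,0,0.474],1],
    [[53.1,-37.5,8.1],[0,0,0.474],1],
    [[53.1,-37.5,8.1],[0,0,0.474],1],
    [[53.1,-37.5,8.1],[0,0,0.474],1],
    [[53.1,-37.5,8.1],[0,0,0.474],1],
    [[53.1,-37.5,8.1],[0,0,0.474],1],
    [[53.1,-37.5,8.1],[0,0,0.474],1],
    [[53.1,-37.5,8.1],[0,0,0.474],1]
  ]
}}

```text
time_s: 2.12
ee_pos: [558.5, -14.2, 150.6]
tool_rot: [0.0, 0.996, -0.09, 0.0]
wrist_force: [0.4, -0.8, -0.4]
width: 85.3
grasp_force: 0.0
```

```bash
python3 - <<'E'
from plan import *
W=(np.array([608.0,-21.8]),-.179)
x,y=at(W,-50,0); plan((x,y,40,W[1]),(x,y,0,W[1]))
E
```

```text
now [558.5 -14.2 150.6] yaw -0.1805 w 85.3 gf 0.0 F [ 0.4 -0.8 -0.4] t 2.1
[-0.0, -0.14, 11.06] [0.001, -0.0, -0.001] rows>= 2.7
[-0.0, -0.14, 15.06] [0.001, -0.0, -0.001] rows>= 1.0
```

Request:
{"name": "jog_arm", "arguments": {
  "commands": [
    [[0,-0.1,11],[0,0,0],1],
    [[0,-0.1,11],[0,0,0],1],
    [[0,-0.1,11],[0,0,0],1],
    [[0,-0.1,14.9],[0,0,0],1],
    [[0,-0.1,14.9],[0,0,0],1],
    [[0,-0.1,14.9],[0,0,0],0.3],
    [[0,-0.1,14.9],[0,0,0],0.3],
    [[0,-0.1,14.9],[0,0,0],0.3],
    [[0,-0.1,14.9],[0,0,0],0.3],
    [[0,-0.1,14.9],[0,0,0],0.3],
    [[0,-0.1,14.9],[0,0,0],0.3],
    [[0,-0.1,14.9],[0,0,0],0.3]
  ]
}}

```text
time_s: 3.12
ee_pos: [562.1, -12.9, 5.6]
tool_rot: [0.0, 0.996, -0.089, 0.004]
wrist_force: [-0.1, -0.6, 6.8]
width: 47.2
grasp_force: 62.3
```

```bash
python3 - <<'E'
from plan import *
plan()
a=cam("side")["color"][195:315,185:345]; b=cam("top")["color"][130:250,200:360]
cv2.imwrite("pics/g1.png",cv2.convertScaleAbs(np.hstack([cv2.resize(k,(400,300),interpolation=cv2.INTER_CUBIC) for k in(a,b)])[:,:,::-1],alpha=1.3))
E
```

```text
now [562.1 -12.9   5.6] yaw -0.1792 w 47.2 gf 62.3 F [-0.1 -0.6  6.8] t 3.1
```

View pics/g1.png

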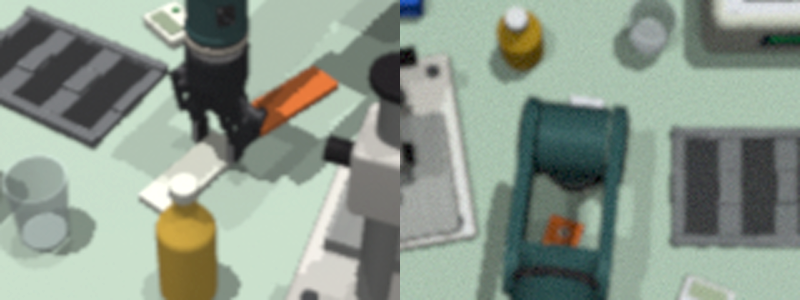

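The picture shows the fingers across the near part of the white plaque. Width is 47 mm, grip force 62 N, and the fingertips are lightly on the bench. Lifting now.

Request:
{"name": "jog_arm", "arguments": {
  "commands": [
    [[0,0,-2],[0,0,0],0.3],
    [[0,0,-4],[0,0,0],0.3],
    [[0,0,-8],[0,0,0],0.3],
    [[0,0,-12],[0,0,0],0.3],
    [[0,0,-12],[0,0,0],0.3],
    [[0,0,-12],[0,0,0],0.3]
  ]
}}

```text
time_s: 3.72
ee_pos: [562.0, -12.5, 126.9]
tool_rot: [0.0, 0.996, -0.089, 0.005]
wrist_force: [-0.4, -0.6, -1.3]
width: 47.2
grasp_force: 62.0
```

```bash
python3 - <<'E'
from plan import *
x,y=at(T,-245,0); plan((x,y,120,T[1]),(x,y,62,T[1]))
E
```

```text
now [562.  -12.5 126.9] yaw -0.179 w 47.2 gf 62.0 F [-0.4 -0.6 -1.3] t 3.7
[-26.41, -15.5, 0.41] [0.001, -0.011, -0.331] rows>= 7.3
[-26.47, -15.5, 6.21] [0.001, -0.011, -0.331] rows>= 1.4
```

```bash
python3 - <<'E'
from plan import *
print(telemetry.get_state()["q"].round(3))
E
```

```text
[-0.123  0.15   1.51  -0.     1.471  1.627]
```

Request:
{"name": "jog_arm", "arguments": {
  "commands": [
    [[-26.4,-15.5,0.4],[0,-0.011,-0.331],0.3],
    [[-26.4,-15.5,0.4],[0,-0.011,-0.331],0.3],
    [[-26.4,-15.5,0.4],[0,-0.011,-0.331],0.3],
    [[-26.4,-15.5,0.4],[0,-0.011,-0.331],0.3],
    [[-26.4,-15.5,0.4],[0,-0.011,-0.331],0.3],
    [[-26.4,-15.5,0.4],[0,-0.011,-0.331],0.3],
    [[-26.4,-15.5,0.4],[0,-0.011,-0.331],0.3],
    [[-26.4,-15.5,0.4],[0,-0.011,-0.331],0.3],
    [[-26.4,-15.5,0.4],[0,-0.011,-0.331],0.3],
    [[-26.4,-15.5,0.4],[0,-0.011,-0.331],0.3],
    [[-26.4,-15.5,0.4],[0,-0.011,-0.331],0.3],
    [[-26.4,-15.5,0.4],[0,-0.011,-0.331],0.3],
    [[-26.4,-15.5,0.4],[0,-0.011,-0.331],0.3]
  ]
}}

```text
time_s: 4.8
ee_pos: [327.8, 186.6, 117.1]
tool_rot: [-0.0, 0.997, 0.075, -0.006]
wrist_force: [-0.5, -0.1, -0.4]
width: 47.7
grasp_force: 62.1
```

```bash
python3 - <<'E'
from plan import *
print(telemetry.get_state()["q"].round(3))
x,y=at(T,-245,0); plan((x,y,62,T[1]))
t=cam("top"); s=cam("side")
a=t["color"][150:290,140:300]; b=s["color"][140:280,290:450]
cv2.imwrite("pics/g2.png",cv2.convertScaleAbs(np.hstack([cv2.resize(k,(400,350),interpolation=cv2.INTER_CUBIC) for k in(a,b)])[:,:,::-1],alpha=1.3))
E
```

```text
[ 0.364 -0.253  1.914  0.004  1.491  1.785]
now [327.8 186.6 117.1] yaw 0.1497 w 47.7 gf 62.1 F [-0.5 -0.1 -0.4] t 4.8
[0.27, -0.01, 5.51] [-0.001, 0.011, -0.002] rows>= 1.3
```

View pics/g2.png

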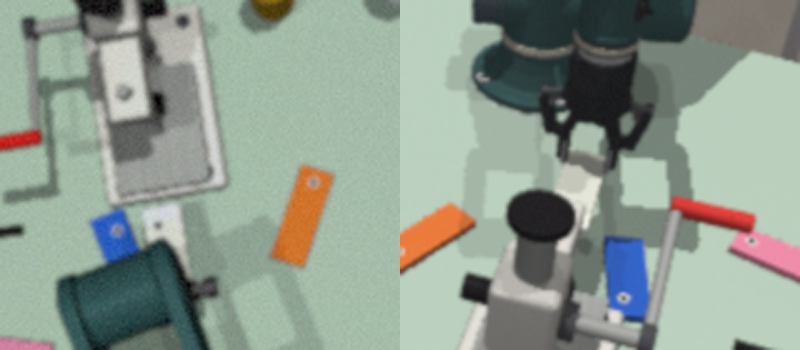

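The left panel shows white hanging straight in the grip, in front of the tester table. The right panel shows it level and clear of the blue plaque.

```bash
python3 - <<'E'
from plan import *
x,y=at(T,-245,-7); plan((x,y,60,T[1]))
E
```

```text
now [327.6 186.8 117.1] yaw 0.15 w 47.5 gf 62.1 F [-0.3  0.3 -1.3] t 4.9
[0.29, 0.71, 5.71] [-0.001, 0.011, -0.002] rows>= 1.4
```

Request:
{"name": "jog_arm", "arguments": {
  "commands": [
    [[0.2,0.7,5.7],[0,0.02,-0.002],0.3],
    [[0.2,0.7,5.7],[0,0.02,-0.002],0.3],
    [[0.2,0.7,5.7],[0,0.02,-0.002],0.3],
    [[0.2,0.7,5.7],[0,0.02,-0.002],0.3],
    [[0.2,0.7,5.7],[0,0.02,-0.002],0.3]
  ]
}}

```text
time_s: 5.32
ee_pos: [330.7, 181.0, 61.6]
tool_rot: [-0.002, 0.997, 0.077, 0.006]
wrist_force: [-0.6, 0.7, -0.6]
width: 47.8
grasp_force: 62.5
```

```bash
python3 - <<'E'
from plan import *
x,y=at(T,-130,-7); x2,y2=at(T,-91.7,-7);plan((x,y,60,T[1]),(x2,y2,60,T[1]))
E
```

```text
now [330.7 181.   61.6] yaw 0.1532 w 47.8 gf 62.5 F [-0.6  0.7 -0.6] t 5.3
[11.51, 0.1, 0.29] [-0.002, -0.012, 0.001] rows>= 2.8
[15.34, 0.11, 0.34] [-0.002, -0.012, 0.001] rows>= 0.9
```

Request:
{"name": "jog_arm", "arguments": {
  "commands": [
    [[2,0,0.15],[0,0,0],0.3],
    [[4,0,0.2],[0,0,0],0.3],
    [[6,0.1,0.25],[0,0,0],0.3],
    [[8,0.1,0.3],[0,0,0],0.3],
    [[10,0.1,0.3],[0,0,0],0.3],
    [[11.5,0.1,0.3],[0,0,0],0.3],
    [[13,0.1,0.3],[0,0,0],0.3],
    [[14,0.1,0.3],[0,0,0],0.3],
    [[15,0.1,0.3],[0,0,0],0.3],
    [[15.3,0.1,0.3],[0,0,0],0.3],
    [[15.3,0.1,0.3],[0,0,0],0.3],
    [[15.3,0.1,0.3],[0,0,0],0.3],
    [[15.3,0.1,0.3],[0,0,0],0.3]
  ]
}}

```text
time_s: 6.4
ee_pos: [480.0, 203.1, 58.6]
tool_rot: [-0.001, 0.997, 0.077, 0.004]
wrist_force: [0.0, -0.4, -1.9]
width: 47.3
grasp_force: 62.5
```

```bash
python3 - <<'E'
from plan import *
x2,y2=at(T,-91.7,-7);plan((x2,y2,57,T[1]))
t=cam("top"); s=cam("side")
a=t["color"][150:290,140:300]; b=s["color"][200:340,290:450]
cv2.imwrite("pics/g3.png",cv2.convertScaleAbs(np.hstack([cv2.resize(k,(400,350),interpolation=cv2.INTER_CUBIC) for k in(a,b)])[:,:,::-1],alpha=1.3))
E
```

```text
now [480.  203.1  58.6] yaw 0.154 w 47.3 gf 62.5 F [ 0.  -0.4 -1.9] t 6.4
[0.24, 0.01, 0.16] [-0.002, -0.008, 0.002] rows>= 0.1
```

View pics/g3.png

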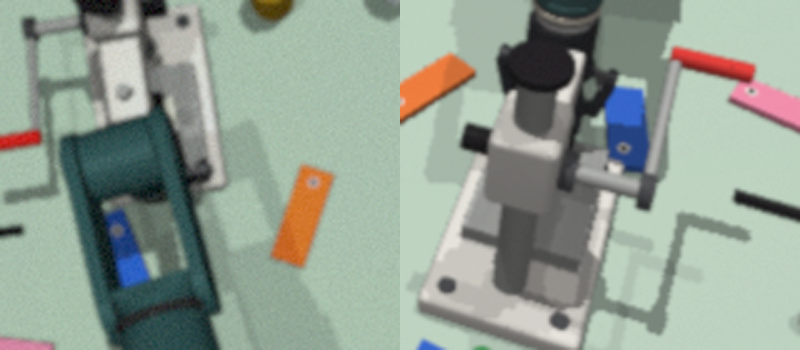

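Left: the forearm is over the table front and white is under the needle head. Right: lever and column are clear. Setting it down and backing out.

Request:
{"name": "jog_arm", "arguments": {
  "commands": [
    [[0.25,0,0.2],[0,0,0],0.3],
    [[0.25,0,0.35],[0,0,0],0.3],
    [[0.25,0,0.35],[0,0,0],0.3],
    [[0.25,0,0.35],[0,0,0],0.3],
    [[0.25,0,0.35],[0,0,0],0.8],
    [[0.25,0,0.35],[0,0,0],0.8],
    [[0.25,0,0.35],[0,0,0],0.8],
    [[0.25,0,0.35],[0,0,0],0.8],
    [[0.25,0,0],[0,0,0],0.8],
    [[-3,0,0],[0,0,0],0.8],
    [[-6,0,0],[0,0,0],0.8],
    [[-10,0,0],[0,0,0],0.8],
    [[-10,0,-4],[0,0,0],0.8],
    [[-10,0,-8],[0,0,0],0],
    [[-10,0,-12],[0,0,0],0],
    [[-10,0,-16],[0,0,0],0],
    [[-10,0,-20],[0,0,0],0],
    [[-10,0,-24],[0,0,0],0],
    [[-10,0,-24],[0,0,0],0]
  ]
}}

```text
time_s: 8.08
ee_pos: [382.4, 188.0, 307.8]
tool_rot: [-0.003, 0.997, 0.077, 0.013]
wrist_force: [1.0, -0.4, 1.4]
width: 0.2
grasp_force: 0.0
```

```bash
python3 - <<'E'
from plan import *
x,y=at(T,-38,155);plan((x,y,300,T[1]),(x,y,272,T[1]),(x,y,178,T[1]))
E
```

```text
now [382.4 188.  307.8] yaw 0.1538 w 0.2 gf 0.0 F [ 1.  -0.4  1.4] t 8.1
[15.49, -16.17, 1.27] [-0.005, -0.027, 0.002] rows>= 5.4
[15.42, -16.16, 4.07] [-0.005, -0.027, 0.002] rows>= 0.7
[15.17, -16.11, 13.46] [-0.005, -0.027, 0.002] rows>= 2.3
```

Request:
{"name": "jog_arm", "arguments": {
  "commands": [
    [[15.5,-16.2,0.5],[0,-0.022,0],0],
    [[15.5,-16.2,0.5],[0,-0.022,0],0],
    [[15.5,-16.2,0.5],[0,-0.022,0],0],
    [[15.5,-16.2,0.5],[0,-0.022,0],0],
    [[15.5,-16.2,0.5],[0,-0.022,0],0],
    [[15.5,-16.2,0.5],[0,-0.022,0],0],
    [[15.5,-16.2,0.5],[0,-0.022,0],0],
    [[15.5,-16.2,0.5],[0,-0.022,0],0],
    [[15.5,-16.2,0.5],[0,-0.022,0],0],
    [[15.5,-16.2,0.5],[0,-0.022,0],0]
  ]
}}

```text
time_s: 8.92
ee_pos: [507.8, 370.0, 295.6]
tool_rot: [-0.001, 0.997, 0.076, -0.006]
wrist_force: [0.1, -0.2, 0.1]
width: -0.0
grasp_force: 0.0
```

```bash
cat >> plan.py <<'E'
def tview(im,z,x0,x1,y0,y1,s,F=None):
    c,yw=F or T
    X,Y=np.meshgrid(np.arange(x1,x0,-1/s),np.arange(y1,y0,-1/s),indexing="ij")
    W=c+np.c_[X.ravel(),Y.ravel()]@R2(yw).T; uv=proj(im,np.c_[W,np.full(len(W),z)]).astype(np.float32).reshape(X.shape+(2,))
    r=cv2.remap(im["color"],uv[...,0],uv[...,1],cv2.INTER_CUBIC)[:,:,::-1].copy()
    for v in range(int(np.ceil(x0/20)*20),int(x1),20): q=int((x1-v)*s); cv2.putText(r,str(v),(0,q+3),0,.35,(0,0,255)); cv2.line(r,(24,q),(30,q),(0,0,255))
    for v in range(int(np.ceil(y0/20)*20),int(y1),20): q=int((y1-v)*s); cv2.putText(r,str(v),(q-8,9),0,.35,(0,0,255)); cv2.line(r,(q,11),(q,16),(0,0,255))
    return r
E
python3 - <<'E'
from plan import *
x,y=at(T,-38,155);plan((x,y,272,T[1]),(x,y,178,T[1]))
t=cam("top"); s=cam("side")
a=tview(t,62,-145,55,-100,100,2); b=cv2.resize(s["color"][215:315,310:410],(400,400),interpolation=cv2.INTER_CUBIC)[:,:,::-1]
cv2.imwrite("pics/m1.png",cv2.convertScaleAbs(np.hstack([a,b]),alpha=1.2))
E
```

```text
now [507.8 370.  295.6] yaw 0.153 w -0.0 gf 0.0 F [ 0.1 -0.2  0.1] t 8.9
[0.37, -0.11, 2.36] [-0.002, 0.012, 0.001] rows>= 0.6
[0.48, -0.09, 11.75] [-0.002, 0.012, 0.001] rows>= 2.3
```

View pics/m1.png

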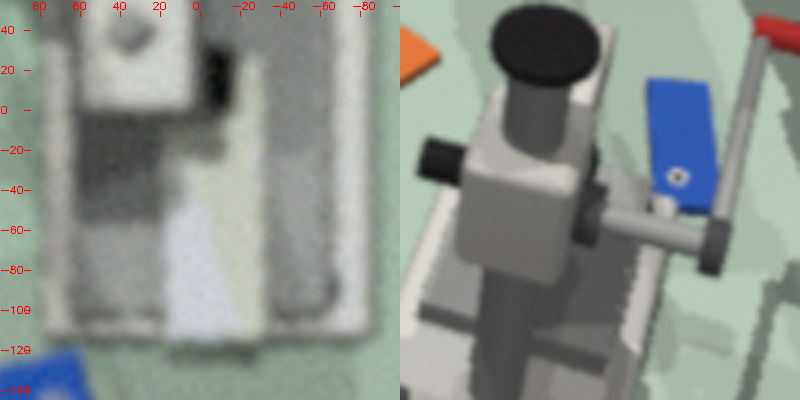

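The rectified view shows white squarely on the table: near end at x≈-115, far end ≈+27, sides y +16.5/-31. That puts its centre at about (-44,-7), against a wanted (-45,-7). I'll measure it to sub-pixel.

```bash
cat >> plan.py <<'E'
def pe(im,ax,off,lo,hi,z,half=6,F=None):
    F=F or T; t=np.linspace(lo,hi,25); L=np.zeros((25,2)); L[:,ax]=off; L[:,1-ax]=t
    e=edge(im,F[0]+L@R2(F[1]).T,R2(F[1])[:,ax],z,half); k=abs(e-np.median(e))<2; p=np.polyfit(t[k]-t.mean(),e[k],1)
    return round(off+float(p[1]),2),round(float(p[0]),4),int(k.sum())
def onTable(im):
    print("near",pe(im,0,-115,-26,12,62),"far",pe(im,0,25,-30,-20,62),"left",pe(im,1,18,-105,-60,62),"right",pe(im,1,-32,-105,15,62))
    print("tableR",pe(im,1,-65,-90,-20,50),"tableFront",pe(im,0,-98,-60,-38,50,4),pe(im,0,-98,25,58,50,4),"tableL",pe(im,1,66,-90,-60,50,4))
E
python3 - <<'E'
from plan import *
onTable(cam("top"))
E
```

```text
near (-114.59, -0.0168, 25) far (25.38, -0.4215, 15) left (16.62, 0.0019, 25) right (-31.56, 0.0121, 22)
tableR (-67.2, 0.0246, 24) tableFront (-95.92, -0.0309, 18) (-95.83, -0.0059, 17) tableL (67.6, 0.0177, 25)
```

```bash
python3 - <<'E'
from plan import *
t=cam("top"); g=cv2.cvtColor(t["color"],cv2.COLOR_RGB2GRAY).astype(np.float32)
def prof(xs,ys,z):
    X,Y=np.meshgrid(xs,ys,indexing="ij"); W=at(T,0,0)+np.c_[X.ravel(),Y.ravel()]@R2(T[1]).T
    uv=proj(t,np.c_[W,np.full(len(W),z)]).astype(np.float32).reshape(X.shape+(2,))
    return cv2.remap(g,uv[...,0],uv[...,1],cv2.INTER_LINEAR)
xs=np.arange(-124,-84,2.)
for lo,hi in((-55,-38),(22,55)): print(lo,[f"{a:.0f}:{b:.0f}" for a,b in zip(xs,prof(xs,np.arange(lo,hi,1.),50).mean(1))])
ys=np.arange(-96,-56,2.)
print("R",[f"{a:.0f}:{b:.0f}" for a,b in zip(ys,prof(np.arange(-70,-25,1.),ys,50).mean(0))])
ys=np.arange(56,96,2.)
print("L",[f"{a:.0f}:{b:.0f}" for a,b in zip(ys,prof(np.arange(-90,-60,1.),ys,50).mean(0))])
E
```

```text
-55 ['-124:124', '-122:121', '-120:116', '-118:106', '-116:96', '-114:92', '-112:98', '-110:108', '-108:113', '-106:111', '-104:103', '-102:95', '-100:93', '-98:97', '-96:103', '-94:109', '-92:112', '-90:113', '-88:114', '-86:116']
22 ['-124:121', '-122:119', '-120:111', '-118:101', '-116:95', '-114:95', '-112:105', '-110:118', '-108:127', '-106:127', '-104:119', '-102:110', '-100:107', '-98:110', '-96:115', '-94:121', '-92:124', '-90:126', '-88:127', '-86:127']
R ['-96:143', '-94:141', '-92:136', '-90:129', '-88:123', '-86:123', '-84:129', '-82:141', '-80:154', '-78:164', '-76:168', '-74:170', '-72:167', '-70:161', '-68:151', '-66:137', '-64:125', '-62:120', '-60:121', '-58:124']
L ['56:112', '58:109', '60:106', '62:103', '64:103', '66:108', '68:114', '70:122', '72:128', '74:131', '76:130', '78:127', '80:125', '82:124', '84:126', '86:130', '88:134', '90:136', '92:136', '94:137']
```

White's spot works out within about 1 mm of the needle axis, so I'll press the lever.

Request:
{"name": "jog_arm", "arguments": {
  "commands": [
    [[0.3,-0.1,2],[0,0.01,0],0],
    [[0.1,-0.1,4],[0,0.01,0],0],
    [[-0.1,-0.1,6],[0,0.01,0],0],
    [[0,-0.1,8],[0,0.01,0],0],
    [[0.2,-0.1,9.5],[0,0.01,0],0],
    [[0.3,-0.1,10.5],[0,0.01,0],0],
    [[0.3,-0.1,11],[0,0.01,0],0],
    [[0.3,-0.1,11],[0,0.01,0],0],
    [[0.3,-0.1,11],[0,0.01,0],0]
  ]
}}

```text
time_s: 9.87
ee_pos: [509.1, 372.3, 185.9]
tool_rot: [-0.001, 0.997, 0.077, -0.002]
wrist_force: [-4.4, -1.9, 5.1]
width: -0.1
grasp_force: 2.6
```

Request:
{"name": "jog_arm", "arguments": {
  "commands": [
    [[0,0,0.3],[0,0,0],0],
    [[0,0,0.5],[0,0,0],0],
    [[0,0,0.5],[0,0,0],0],
    [[0,0,0.5],[0,0,0],0]
  ]
}}

```text
time_s: 10.2
ee_pos: [510.2, 372.5, 182.0]
tool_rot: [-0.001, 0.997, 0.077, 0.0]
wrist_force: [-2.0, -0.9, 5.6]
width: 0.2
grasp_force: 3.0
```

Request:
{"name": "jog_arm", "arguments": {
  "commands": [
    [[0,0,0.3],[0,0,0],0],
    [[0,0,0.4],[0,0,0],0],
    [[0,0,0.4],[0,0,0],0],
    [[0,0,0.4],[0,0,0],0],
    [[0,0,0.4],[0,0,0],0]
  ]
}}

```text
time_s: 10.62
ee_pos: [510.6, 372.6, 180.3]
tool_rot: [-0.002, 0.997, 0.077, 0.001]
wrist_force: [-3.3, -1.9, 11.0]
width: -0.1
grasp_force: 5.6
```

Request:
{"name": "jog_arm", "arguments": {
  "commands": [
    [[0,0,0.15],[0,0,0],0],
    [[0,0,0.15],[0,0,0],0],
    [[0,0,0.15],[0,0,0],0],
    [[0,0,0.15],[0,0,0],0],
    [[0,0,0.15],[0,0,0],0],
    [[0,0,0.15],[0,0,0],0],
    [[0,0,0.15],[0,0,0],0],
    [[0,0,0.15],[0,0,0],0],
    [[0,0,0.15],[0,0,0],0],
    [[0,0,0.15],[0,0,0],0],
    [[0,0,0.15],[0,0,0],0],
    [[0,0,0.15],[0,0,0],0],
    [[0,0,0.15],[0,0,0],0],
    [[0,0,0.15],[0,0,0],0]
  ]
}}

```text
time_s: 11.78
ee_pos: [510.6, 372.6, 180.1]
tool_rot: [-0.002, 0.997, 0.077, 0.002]
wrist_force: [-3.9, -3.6, 14.8]
width: -0.3
grasp_force: 7.3
```

```bash
python3 - <<'E'
from plan import *
s=cam("side"); h=cv2.cvtColor(s["color"],cv2.COLOR_RGB2HSV); m=cv2.inRange(h,(0,150,80),(4,255,255))|cv2.inRange(h,(172,150,80),(179,255,255)); m[:,:350]=0; m[290:]=0
c=max(cv2.findContours(m,0,2)[0],key=cv2.contourArea); M=cv2.moments(c); print("grip px",M["m10"]/M["m00"],M["m01"]/M["m00"],"expect down",proj(s,np.r_[at(T,-38,148),171]),"up",proj(s,np.r_[at(T,-38,148),259]))
x,y=at(T,-250,-7); plan((x,y,300,T[1]),(x,y,130,T[1]))
E
```

```text
grip px 407.5460636515912 251.64489112227804 expect down [[407.22034144 251.41844466]] up [[414.69470242 225.96199588]]
now [510.6 372.6 180.1] yaw 0.1535 w -0.1 gf 7.3 F [-4.7 -2.5 14.6] t 11.8
[-21.16, 16.22, -12.13] [-0.004, -0.004, 0.002] rows>= 7.0
[-21.22, 16.29, 4.87] [-0.004, -0.004, 0.002] rows>= 4.1
```

Request:
{"name": "jog_arm", "arguments": {
  "commands": [
    [[0,0,-4],[0,0,0],0],
    [[0,0,-8],[0,0,0],0],
    [[0,0,-12],[0,0,0],0],
    [[-21.2,16.2,-12],[0,0,0],0],
    [[-21.2,16.2,-12],[0,0,0],0],
    [[-21.2,16.2,-12],[0,0,0],0.8],
    [[-21.2,16.2,-12],[0,0,0],0.8],
    [[-21.2,16.2,-12],[0,0,0],0.8],
    [[-21.2,16.2,-12],[0,0,0],0.8],
    [[-21.2,16.2,-12],[0,0,0],0.8],
    [[-21.2,16.2,5],[0,0,0],0.8],
    [[-21.2,16.2,5],[0,0,0],0.8],
    [[-21.2,16.2,5],[0,0,0],0.8],
    [[-21.2,16.2,5],[0,0,0],0.8],
    [[-21.2,16.2,5],[0,0,0],0.8],
    [[-21.2,16.2,5],[0,0,0],0.8],
    [[-21.2,16.2,5],[0,0,0],0.8]
  ]
}}

```text
time_s: 13.25
ee_pos: [326.6, 180.4, 127.0]
tool_rot: [-0.001, 0.997, 0.077, 0.001]
wrist_force: [0.9, 1.7, 0.6]
width: 67.8
grasp_force: 0.0
```

```bash
python3 - <<'E'
from plan import *
yaw=T[1]+.005
x,y=at(T,-250,-7.5);x2,y2=at(T,-95,-7.5); plan((x,y,62,yaw),(x2,y2,62,yaw),(x2,y2,58,yaw),(x2,y2,70,yaw))
onTable(cam("top"))
E
```

```text
now [326.6 180.4 127. ] yaw 0.1536 w 67.8 gf 0.0 F [0.9 1.7 0.6] t 13.2
[-0.09, 0.15, 6.5] [-0.002, -0.002, -0.003] rows>= 1.6
[15.41, 0.18, 6.53] [-0.002, -0.002, -0.003] rows>= 3.7
[15.4, 0.18, 6.93] [-0.002, -0.002, -0.003] rows>= 0.1
[15.41, 0.18, 5.73] [-0.002, -0.002, -0.003] rows>= 0.3
near (-116.59, -0.0502, 11) far (28.95, -0.1349, 25) left (22.43, 0.0116, 21) right (-27.23, -0.0053, 18)
tableR (-67.31, 0.0219, 24) tableFront (-95.85, 0.0345, 14) (-96.1, -0.0023, 16) tableL (67.31, 0.002, 25)
```

Request:
{"name": "jog_arm", "arguments": {
  "commands": [
    [[-0.1,0.2,4],[0,0,0],0.8],
    [[-0.1,0.2,6.5],[0,0,0],0.8],
    [[-0.1,0.2,6.5],[0,0,0],0.8],
    [[3,0.2,6.5],[0,0,0],0.8],
    [[6,0.2,6.5],[0,0,0],0.8],
    [[9,0.2,6.5],[0,0,0],0.8],
    [[12,0.2,6.5],[0,0,0],0.8],
    [[14,0.2,6.6],[0,0,0],0.8],
    [[15.4,0.2,6.8],[0,0,0],0.8],
    [[15.4,0.2,6.9],[0,0,0],0.8],
    [[15.4,0.2,6.9],[0,0,0],0.8],
    [[15.4,0.2,6.9],[0,0,0],0.3],
    [[15.4,0.2,6.9],[0,0,0],0.3],
    [[15.4,0.2,6.9],[0,0,0],0.3],
    [[15.4,0.2,6.9],[0,0,0],0.3],
    [[15.4,0.2,6.9],[0,0,0],0.3],
    [[15.4,0.2,6.9],[0,0,0],0.3]
  ]
}}

```text
time_s: 14.72
ee_pos: [479.3, 205.0, 61.7]
tool_rot: [-0.004, 0.997, 0.077, 0.004]
wrist_force: [-2.9, 5.1, 17.4]
width: 25.7
grasp_force: 8.6
```

```bash
python3 - <<'E'
from plan import *
x,y=at(T,-250,-7.5);x1,y1=at(T,-95,-7.5);plan((x1,y1,61,T[1]),(x,y,61,T[1]),(x,y,130,T[1]))
E
```

```text
now [479.3 205.   61.7] yaw 0.1546 w 25.7 gf 8.6 F [-2.9  5.1 17.4] t 14.7
[-0.05, 0.25, 0.07] [-0.008, -0.008, 0.003] rows>= 0.1
[-15.55, 0.21, -0.05] [-0.008, -0.008, 0.003] rows>= 3.7
[-15.5, 0.16, -6.95] [-0.008, -0.008, 0.003] rows>= 1.7
```

The fingers closed over the top of the plaque because I was too high: the tips sit about 3 mm behind the TCP at this opening. Opening, going 9 mm lower and regripping.

Request:
{"name": "jog_arm", "arguments": {
  "commands": [
    [[0,0,0],[0,0,0],0.85],
    [[0,0,0],[0,0,0],0.85],
    [[0,0,0],[0,0,0],0.85],
    [[0,0,0],[0,0,0],0.85],
    [[0,0.2,0.5],[0,0,0],0.85],
    [[0,0.2,0.85],[0,0,0],0.85],
    [[0,0.2,0.85],[0,0,0],0.85],
    [[0,0.2,0.85],[0,0,0],0.85]
  ]
}}

```text
time_s: 15.38
ee_pos: [477.2, 202.2, 52.3]
tool_rot: [-0.004, 0.997, 0.078, -0.001]
wrist_force: [-12.3, -0.5, 28.1]
width: 72.9
grasp_force: 14.4
```

```bash
python3 - <<'E'
from plan import *
x1,y1=at(T,-95,-7.5);plan((x1,y1,50,T[1]))
E
```

```text
now [477.2 202.2  52.3] yaw 0.1554 w 72.9 gf 14.4 F [-12.3  -0.5  28.1] t 15.4
[0.2, 0.02, 0.23] [-0.007, 0.001, 0.003] rows>= 0.1
```

Request:
{"name": "jog_arm", "arguments": {
  "commands": [
    [[0,0,-0.5],[0,0,0],0.85],
    [[0,0,-1.2],[0,0,0],0.85],
    [[0,0,-2],[0,0,0],0.85],
    [[0,0,-2],[0,0,0],0.85],
    [[-4,0,-2],[0,0,0],0.85],
    [[-8,0,-2],[0,0,0],0.85],
    [[-12,0,-6],[0,0,0],0.85],
    [[-14,0,-10],[0,0,0],0.85],
    [[-16,8,-14],[0,0,0],0.85],
    [[-16,20,-16],[0,0,0],0.85],
    [[-16,20,-16],[0,0,0],0.85],
    [[-16,20,-16],[0,0,0],0.85],
    [[-16,20,-16],[0,0,0],0.85],
    [[-16,20,-16],[0,0,0],0.85],
    [[-16,20,-16],[0,0,0],0.85]
  ]
}}

```text
time_s: 16.63
ee_pos: [350.7, -25.2, 206.9]
tool_rot: [-0.0, 0.997, 0.074, -0.001]
wrist_force: [0.4, 0.4, -0.3]
width: 72.8
grasp_force: 0.0
```

```bash
python3 - <<'E'
from plan import *
plan(); t=cam("top")
onTable(t)
a=tview(t,62,-165,35,-100,100,2); b=cv2.resize(cam("side")["color"][160:320,310:470],(400,400),interpolation=cv2.INTER_CUBIC)[:,:,::-1]
cv2.imwrite("pics/m2.png",cv2.convertScaleAbs(np.hstack([a,b]),alpha=1.2))
E
```

```text
now [350.7 -25.2 206.9] yaw 0.1474 w 72.8 gf 0.0 F [ 0.4  0.4 -0.3] t 16.6
near (-116.35, 0.1364, 7) far (28.25, 0.2204, 24) left (22.82, 0.0069, 25) right (-27.48, 0.0144, 18)
tableR (-66.78, 0.0145, 22) tableFront (-95.98, 0.0425, 14) (-100.78, -0.0625, 19) tableL (67.19, 0.0012, 25)
```

View pics/m2.png

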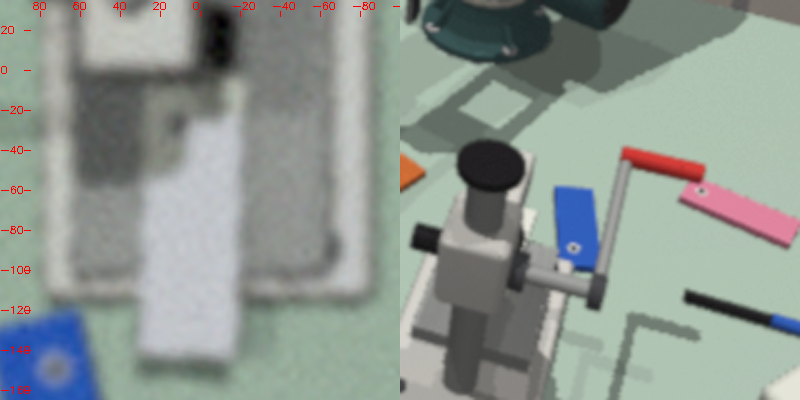

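The rectified view shows the white plaque has been knocked: near end at about row 357 (x≈-143), spot at px (177,122), i.e. about (-26,+11). I can't tell whether that was before or after the needle press, so I'll re-seat it and press again to be safe.

```bash
cat >> plan.py <<'E'
def fitT(im,cx,cy,dyaw=0.,it=5,z=62,half=6,sides=(-60,15)):
    """plaque on table: fit near end + both sides; returns centre & yaw in tester frame"""
    c=at(T,cx,cy); y=T[1]+dyaw
    c,y=fitrect(im,c,y,z,[(0,-70,-20,20),(1,25,*sides),(1,-25,*sides)],it=it,half=half,verbose=True)
    l=R2(T[1]).T@(c-T[0]); print("tester-frame centre",l.round(2),"dyaw",round(y-T[1],4)); return l,y-T[1]
E
python3 - <<'E'
from plan import *
t=cam("top"); l,d=fitT(t,-72,4.5)
F=(at(T,*l),T[1]+d); g=at(F,-50,0); b=at(F,-170,0)
plan((b[0],b[1],150,F[1]),(b[0],b[1],50,F[1]),(g[0],g[1],50,F[1]))
E
```

```text
resid [(-0.13, 25), (-0.93, 25), (1.08, 24)]
tester-frame centre [-72.56   4.46] dyaw -0.0122
now [349.9 -21.8 205.3] yaw 0.1545 w 72.5 gf 0.0 F [ 0.8 -0.5 -0.2] t 16.8
[1.5, -21.58, 5.6] [-0.003, 0.005, 0.015] rows>= 5.4
[1.55, -21.55, 15.6] [-0.003, 0.005, 0.015] rows>= 2.4
[13.55, -21.37, 15.54] [-0.003, 0.005, 0.015] rows>= 2.9
```

Request:
{"name": "jog_arm", "arguments": {
  "commands": [
    [[1.5,-21.6,5.6],[0,0,0.015],0.85],
    [[1.5,-21.6,5.6],[0,0,0.015],0.85],
    [[1.5,-21.6,5.6],[0,0,0.015],0.85],
    [[1.5,-21.6,5.6],[0,0,0.015],0.85],
    [[1.5,-21.6,5.6],[0,0,0.015],0.85],
    [[1.5,-21.6,5.6],[0,0,0.015],0.85],
    [[1.5,-21.6,5.6],[0,0,0.015],0.85],
    [[1.5,-21.6,15.5],[0,0,0.015],0.85],
    [[1.5,-21.6,15.5],[0,0,0.015],0.85],
    [[1.5,-21.6,15.5],[0,0,0.015],0.85],
    [[1.5,-21.6,15.5],[0,0,0.015],0.85],
    [[5,-21.5,15.5],[0,0,0.015],0.85],
    [[8,-21.4,15.5],[0,0,0.015],0.85],
    [[11,-21.4,15.5],[0,0,0.015],0.85],
    [[13.6,-21.4,15.5],[0,0,0.015],0.85],
    [[13.6,-21.4,15.5],[0,0,0.015],0.85],
    [[13.6,-21.4,15.5],[0,0,0.015],0.85],
    [[13.6,-21.4,15.5],[0,0,0.015],0.85]
  ]
}}

```text
time_s: 18.28
ee_pos: [451.2, 209.9, 52.2]
tool_rot: [-0.001, 0.998, 0.07, -0.001]
wrist_force: [-0.1, 0.2, -0.4]
width: 72.6
grasp_force: 0.0
```

```bash
python3 - <<'E'
from plan import *
F=(at(T,-72.6,4.5),T[1]-.012); g=at(F,-50,0)
plan((g[0],g[1],50,F[1])); print(telemetry.get_state()["q"])
E
```

```text
now [451.2 209.9  52.2] yaw 0.1392 w 72.6 gf 0.0 F [-0.1  0.2 -0.4] t 18.3
[-0.1, -0.09, 0.22] [-0.002, 0.003, -0.001] rows>= 0.1
[0.3200507  0.08173012 1.74324161 0.0022807  1.31901056 1.75112309]
```

Free and aligned. Down 2 mm, then close.

Request:
{"name": "jog_arm", "arguments": {
  "commands": [
    [[-0.1,-0.1,0.2],[0,0,0],0.85],
    [[-0.1,-0.1,0.2],[0,0,0],0.85],
    [[-0.1,-0.1,0.2],[0,0,0],0.3],
    [[-0.1,-0.1,0.2],[0,0,0],0.3],
    [[-0.1,-0.1,0.2],[0,0,0],0.3],
    [[-0.1,-0.1,0.2],[0,0,0],0.3],
    [[-0.1,-0.1,0.2],[0,0,0],0.3],
    [[-0.1,-0.1,0.2],[0,0,0],0.3]
  ]
}}

```text
time_s: 18.95
ee_pos: [449.7, 210.7, 49.9]
tool_rot: [-0.001, 0.998, 0.069, -0.002]
wrist_force: [-4.4, -0.8, 6.3]
width: 48.1
grasp_force: 63.9
```

```bash
python3 - <<'E'
from plan import *
s=telemetry.get_state(); p=R2(T[1]).T@(s["ee_pos"][:2]-T[0]); print("TCP tester frame",p, "tilt", s["tool_rot"])
F=(at(T,-72.6,4.5),T[1]-.012); print("TCP in plaque", R2(F[1]).T@(s["ee_pos"][:2]-F[0]))
x,y=at(T,p[0]+27.6,-7-.2); plan((x,y,s["ee_pos"][2]+3,T[1]))
E
```

```text
TCP tester frame [-122.94132998    5.21500837] tilt [-8.20730993e-04  9.97583842e-01  6.94365662e-02 -2.08988466e-03]
TCP in plaque [-50.34628535   0.11087543]
now [449.7 210.7  49.9] yaw 0.139 w 48.1 gf 63.9 F [-4.4 -0.8  6.3] t 18.9
[2.77, 1.2, -0.31] [-0.002, 0.004, -0.013] rows>= 0.7
```

Request:
{"name": "jog_arm", "arguments": {
  "commands": [
    [[0,0,-0.3],[0,0,0],0.3],
    [[0,0,-0.3],[0,0,0],0.3],
    [[1.5,0.6,-0.3],[0,0,-0.007],0.3],
    [[2.8,1.2,-0.3],[0,0,-0.013],0.3],
    [[2.8,1.2,-0.3],[0,0,-0.013],0.3],
    [[2.8,1.2,-0.3],[0,0,-0.013],0.3],
    [[2.8,1.2,-0.1],[0,0,-0.013],0.3],
    [[2.8,1.2,0],[0,0,-0.013],0.3],
    [[2.8,1.2,0],[0,0,-0.013],0.3]
  ]
}}

```text
time_s: 19.7
ee_pos: [479.5, 202.7, 50.1]
tool_rot: [-0.001, 0.997, 0.076, -0.001]
wrist_force: [-1.1, -1.1, 3.7]
width: 48.2
grasp_force: 63.7
```

```bash
python3 - <<'E'
from plan import *
x,y=at(T,-122.9+27.8,-7.2); plan((x,y,50,T[1]))
E
```

```text
now [479.5 202.7  50.1] yaw 0.152 w 48.2 gf 63.7 F [-1.1 -1.1  3.7] t 19.7
[-0.04, -0.01, 0.01] [-0.001, 0.002, 0.0] rows>= 0.0
```

Request:
{"name": "jog_arm", "arguments": {
  "commands": [
    [[0,0,0],[0,0,0],0.8],
    [[0,0,0],[0,0,0],0.8],
    [[0,0,0],[0,0,0],0.8],
    [[0,0,0],[0,0,0],0.8],
    [[-3,0,-0.2],[0,0,0],0.8],
    [[-7,0,-0.5],[0,0,0],0.8],
    [[-10,0,-2],[0,0,0],0.8],
    [[-10,0,-6],[0,0,0],0],
    [[-10,0,-10],[0,0,0],0],
    [[-10,0,-14],[0,0,0],0],
    [[-10,0,-18],[0,0,0],0],
    [[-10,0,-22],[0,0,0],0],
    [[-10,0,-24.5],[0,0,0],0],
    [[-7,-4,-24.5],[0,0,0],0],
    [[-4,-8,-24.5],[0,0,0],0],
    [[1,-12,-24.5],[0,0,0],0],
    [[5.7,-15.9,-24.5],[0,0,0],0],
    [[5.7,-15.9,-24.5],[0,0,0],0],
    [[5.7,-15.9,-24.5],[0,0,0],0],
    [[5.7,-15.9,-24.5],[0,0,0],0]
  ]
}}

```text
time_s: 21.37
ee_pos: [514.2, 370.7, 290.7]
tool_rot: [-0.0, 0.997, 0.077, -0.003]
wrist_force: [-1.2, -0.4, -1.5]
width: -0.2
grasp_force: 0.0
```

```bash
python3 - <<'E'
from plan import *
t=cam("top"); fitT(t,-45,-7); onTable(t)
x,y=at(T,-38,152);plan((x,y,300,T[1]),(x,y,272,T[1]),(x,y,176,T[1]))
E
```

```text
resid [(-0.06, 25), (-0.83, 23), (0.98, 25)]
tester-frame centre [-44.54  -7.24] dyaw 0.0161
near (-114.75, -0.025, 25) far (24.07, 0.1331, 20) left (16.38, -0.0001, 25) right (-31.85, 0.0049, 24)
tableR (-67.05, 0.0304, 23) tableFront (-96.0, -0.0234, 18) (-95.76, -0.0156, 15) tableL (68.1, -0.0195, 25)
now [513.1 369.1 291.8] yaw 0.1529 w 0.2 gf 0.0 F [-0.2 -0.8 -0.6] t 21.4
[-0.18, 0.01, -0.81] [-0.0, 0.006, 0.001] rows>= 0.2
[-0.16, 0.01, 1.99] [-0.0, 0.006, 0.001] rows>= 0.7
[-0.1, 0.02, 11.59] [-0.0, 0.006, 0.001] rows>= 2.3
```

Request:
{"name": "jog_arm", "arguments": {
  "commands": [
    [[-0.2,0,2],[0,0,0],0],
    [[-0.4,0,4],[0,0,0],0],
    [[-0.5,0,6],[0,0,0],0],
    [[-0.4,0,8],[0,0,0],0],
    [[-0.2,0,10],[0,0,0],0],
    [[-0.1,0,11],[0,0,0],0],
    [[-0.1,0,11.6],[0,0,0],0],
    [[-0.1,0,11.6],[0,0,0],0],
    [[-0.1,0,11.6],[0,0,0],0],
    [[-0.1,0,11.6],[0,0,0],0],
    [[-0.1,0,11.6],[0,0,0],0],
    [[-0.1,0,11.6],[0,0,0],0],
    [[-0.1,0,11.6],[0,0,0],0],
    [[-0.1,0,11.6],[0,0,0],0],
    [[-0.1,0,11.6],[0,0,0],0],
    [[-0.1,0,11.6],[0,0,0],0],
    [[-0.1,0,11.6],[0,0,0],0],
    [[-0.1,0,11.6],[0,0,0],0],
    [[-0.1,0,11.6],[0,0,0],0],
    [[-0.1,0,11.6],[0,0,0],0]
  ]
}}

```text
time_s: 23.08
ee_pos: [511.2, 367.6, 181.5]
tool_rot: [-0.001, 0.997, 0.076, -0.0]
wrist_force: [-2.5, -1.2, 6.2]
width: 0.2
grasp_force: 3.0
```

```bash
cat >> plan.py <<'E'
def grip(s):
    h=cv2.cvtColor(s["color"],cv2.COLOR_RGB2HSV); m=cv2.inRange(h,(0,150,80),(4,255,255))|cv2.inRange(h,(172,150,80),(179,255,255)); m[:,:350]=0; m[290:]=0
    c=max(cv2.findContours(m,0,2)[0],key=cv2.contourArea); M=cv2.moments(c); print("grip px",M["m10"]/M["m00"],M["m01"]/M["m00"],"(down 407.2,251.4 up 414.7,226)")
E
python3 - <<'E'
from plan import *
grip(cam("side")); fitT(cam("top"),-45,-7)
g=at(T,-94.5,-7.2);b=at(T,-215,-7.2); plan((b[0],b[1],300,T[1]),(b[0],b[1],50,T[1]),(g[0],g[1],50,T[1]))
E
```

```text
grip px 407.9353741496598 251.4251700680272 (down 407.2,251.4 up 414.7,226)
   resid [(-0.51, 25), (-1.42, 19), (1.11, 25)]
tester-frame centre [-44.38  -7.05] dyaw 0.0229
now [511.2 367.6 181.5] yaw 0.1514 w 0.4 gf 3.0 F [-2.  -1.   5.8] t 23.2
[-17.66, 15.79, -11.89] [-0.003, 0.0, -0.001] rows>= 6.4
[-17.65, 15.86, 13.11] [-0.003, 0.0, -0.001] rows>= 6.0
[-5.6, 15.85, 13.11] [-0.003, 0.0, -0.001] rows>= 2.9
```

Request:
{"name": "jog_arm", "arguments": {
  "commands": [
    [[0,0,0.3],[0,0,0],0],
    [[0,0,0.5],[0,0,0],0],
    [[0,0,0.5],[0,0,0],0],
    [[0,0,0.5],[0,0,0],0],
    [[0,0,0.5],[0,0,0],0],
    [[0,0,0.5],[0,0,0],0],
    [[0,0,0.5],[0,0,0],0],
    [[0,0,0.5],[0,0,0],0],
    [[0,0,0.5],[0,0,0],0],
    [[0,0,0.5],[0,0,0],0],
    [[0,0,0.5],[0,0,0],0],
    [[0,0,0.5],[0,0,0],0],
    [[0,0,0.5],[0,0,0],0],
    [[0,0,0.5],[0,0,0],0]
  ]
}}

```text
time_s: 24.35
ee_pos: [511.6, 367.7, 180.1]
tool_rot: [-0.002, 0.997, 0.076, 0.001]
wrist_force: [-5.7, -3.4, 15.8]
width: -0.2
grasp_force: 7.6
```

```bash
python3 - <<'E'
from plan import *
s=cam("side");grip(s); fitT(cam("top"),-45,-7)
g=at(T,-94.5,-7.2);b=at(T,-215,-7.2); plan((b[0],b[1],300,T[1]),(b[0],b[1],50,T[1]),(g[0],g[1],50,T[1]))
E
```

```text
grip px 407.99666666666667 251.8033333333333 (down 407.2,251.4 up 414.7,226)
   resid [(-0.42, 25), (-1.81, 21), (1.41, 25)]
tester-frame centre [-44.15  -7.49] dyaw 0.0099
now [511.6 367.7 180.1] yaw 0.1513 w 0.3 gf 7.6 F [-5.1 -2.7 15.4] t 24.4
[-17.66, 15.79, -12.1] [-0.004, -0.003, -0.001] rows>= 6.4
[-17.73, 15.88, 12.9] [-0.004, -0.003, -0.001] rows>= 6.0
[-5.68, 15.87, 12.94] [-0.004, -0.003, -0.001] rows>= 2.9
```

Request:
{"name": "jog_arm", "arguments": {
  "commands": [
    [[0,0,-4],[0,0,0],0],
    [[0,0,-8],[0,0,0],0],
    [[0,0,-12],[0,0,0],0],
    [[-17.7,15.8,-12],[0,0,0],0.85],
    [[-17.7,15.8,-12],[0,0,0],0.85],
    [[-17.7,15.8,-12],[0,0,0],0.85],
    [[-17.7,15.8,-12],[0,0,0],0.85],
    [[-17.7,15.8,-12],[0,0,0],0.85],
    [[-17.7,15.8,-12],[0,0,0],0.85],
    [[-17.7,15.9,-12],[0,0,0],0.85],
    [[-17.7,15.9,12.4],[0,0,0],0.85],
    [[-17.7,15.9,12.4],[0,0,0],0.85],
    [[-17.7,15.9,12.4],[0,0,0],0.85],
    [[-17.7,15.9,12.4],[0,0,0],0.85],
    [[-17.7,15.9,12.4],[0,0,0],0.85],
    [[-17.7,15.9,12.4],[0,0,0],0.85],
    [[-17.7,15.9,12.4],[0,0,0],0.85],
    [[-17.7,15.9,12.4],[0,0,0],0.85],
    [[-17.7,15.9,12.4],[0,0,0],0.85]
  ]
}}

```text
time_s: 26.03
ee_pos: [361.9, 184.9, 52.0]
tool_rot: [-0.001, 0.997, 0.076, 0.0]
wrist_force: [0.1, 0.6, -0.4]
width: 72.9
grasp_force: 0.0
```

```bash
python3 - <<'E'
from plan import *
fitT(cam("top"),-45,-7)
g=at(T,-94.5,-7.2);b=at(T,-215,-7.2); plan((g[0],g[1],50,T[1]))
E
```

```text
resid [(0.04, 25), (-1.79, 22), (1.49, 25)]
tester-frame centre [-44.67  -7.67] dyaw 0.0043
now [362.7 185.2  52.9] yaw 0.1517 w 72.8 gf 0.0 F [-0.2  0.2  0.5] t 26.1
[11.83, 0.03, 0.33] [-0.003, -0.003, -0.0] rows>= 2.8
```

Request:
{"name": "jog_arm", "arguments": {
  "commands": [
    [[3,0,0.1],[0,0,0],0.85],
    [[6,0,0.1],[0,0,0],0.85],
    [[9,0,0.1],[0,0,0],0.85],
    [[11,0,0.2],[0,0,0],0.85],
    [[11.8,0,0.3],[0,0,0],0.85],
    [[11.8,0,0.3],[0,0,0],0.85],
    [[11.8,0,0.3],[0,0,0],0.85],
    [[11.8,0,0.3],[0,0,0],0.3],
    [[11.8,0,0.3],[0,0,0],0.3],
    [[11.8,0,0.3],[0,0,0],0.3],
    [[11.8,0,0.3],[0,0,0],0.3],
    [[11.8,0,0.3],[0,0,0],0.3],
    [[11.8,0,0.3],[0,0,0],0.3]
  ]
}}

```text
time_s: 27.17
ee_pos: [476.3, 202.4, 47.4]
tool_rot: [-0.001, 0.997, 0.076, -0.001]
wrist_force: [-2.9, 0.1, 6.2]
width: 48.1
grasp_force: 67.6
```

```bash
python3 - <<'E'
from plan import *
s=telemetry.get_state(); F=(at(T,-44.5,-7.4),T[1]+.004); print("TCP in plaque", R2(F[1]).T@(s["ee_pos"][:2]-F[0]),s["tool_rot"])
x,y=at(T,-240,-7.2);p=at(TR,-50,82); plan((x,y,s["ee_pos"][2]+3,T[1]),(x,y,150,T[1]),(p[0],p[1],150,TR[1]))
E
```

```text
TCP in plaque [-53.41428689   0.52476239] [-8.49003164e-04  9.97105483e-01  7.60149882e-02 -1.28744230e-03]
now [476.3 202.4  47.4] yaw 0.1522 w 48.1 gf 67.6 F [-2.9  0.1  6.2] t 27.2
[-14.21, 0.01, -0.27] [-0.002, 0.002, 0.0] rows>= 3.4
[-14.23, -0.01, -10.22] [-0.002, 0.002, 0.0] rows>= 2.4
[-4.56, 39.36, -10.32] [-0.002, 0.003, 0.179] rows>= 9.7
```

Request:
{"name": "jog_arm", "arguments": {
  "commands": [
    [[0,0,-0.3],[0,0,0],0.3],
    [[0,0,-0.3],[0,0,0],0.3],
    [[-4,0,-0.3],[0,0,0],0.3],
    [[-8,0,-0.3],[0,0,0],0.3],
    [[-12,0,-0.3],[0,0,0],0.3],
    [[-14.2,0,-0.3],[0,0,0],0.3],
    [[-14.2,0,-4],[0,0,0],0.3],
    [[-14.2,0,-8],[0,0,0],0.3],
    [[-4.6,39.4,-10.3],[0,0,0.179],0.3],
    [[-4.6,39.4,-10.3],[0,0,0.179],0.3],
    [[-4.6,39.4,-10.3],[0,0,0.179],0.3],
    [[-4.6,39.4,-10.3],[0,0,0.179],0.3],
    [[-4.6,39.4,-10.3],[0,0,0.179],0.3],
    [[-4.6,39.4,-10.3],[0,0,0.179],0.3],
    [[-4.6,39.4,-10.3],[0,0,0.179],0.3],
    [[-4.6,39.4,-10.3],[0,0,0.179],0.3],
    [[-4.6,39.4,-10.3],[0,0,0.179],0.3],
    [[-4.6,39.4,-10.3],[0,0,0.179],0.3],
    [[-4.6,39.4,-10.3],[0,0,0.179],0.3],
    [[-4.6,39.4,-10.3],[0,0,0.179],0.3]
  ]
}}

```text
time_s: 28.83
ee_pos: [490.8, -195.5, 147.5]
tool_rot: [-0.001, 1.0, -0.015, -0.003]
wrist_force: [-0.2, 0.5, -1.7]
width: 48.3
grasp_force: 63.5
```

```bash
python3 - <<'E'
from plan import *
p=at(TR,-52,82); plan((p[0],p[1],40,TR[1]),(p[0],p[1],20,TR[1]))
t=cam("top"); g=cv2.cvtColor(t["color"],cv2.COLOR_RGB2GRAY).astype(np.float32)
# profiles across tray at z=16
def prof(xs,ys,z):
    X,Y=np.meshgrid(xs,ys,indexing="ij"); W=TR[0]+np.c_[X.ravel(),Y.ravel()]@R2(TR[1]).T
    uv=proj(t,np.c_[W,np.full(len(W),z)]).astype(np.float32).reshape(X.shape+(2,)); return cv2.remap(g,uv[...,0],uv[...,1],cv2.INTER_LINEAR)
pr=prof(np.arange(30,65,1.),np.arange(-136,136,3.),16).mean(0); print("y:",[f"{a:.0f}:{b:.0f}" for a,b in zip(np.arange(-136,136,3.),pr)])
pr=prof(np.arange(-96,96,3.),np.r_[np.arange(-100,-64,1.)],16).mean(1); print("x:",[f"{a:.0f}:{b:.0f}" for a,b in zip(np.arange(-96,96,3.),pr)])
cv2.imwrite("pics/t1.png",cv2.convertScaleAbs(tview(t,16,-110,110,-150,150,2.6,TR),alpha=1.4))
E
```

```text
now [ 490.8 -195.5  147.5] yaw -0.03 w 48.3 gf 63.5 F [-0.2  0.5 -1.7] t 28.8
[-0.11, -0.15, 10.75] [-0.003, 0.005, -0.004] rows>= 2.6
[-0.1, -0.14, 12.75] [-0.003, 0.005, -0.004] rows>= 0.5
y: ['-136:142', '-133:141', '-130:137', '-127:128', '-124:113', '-121:100', '-118:92', '-115:88', '-112:84', '-109:78', '-106:65', '-103:52', '-100:45', '-97:43', '-94:43', '-91:42', '-88:41', '-85:41', '-82:39', '-79:39', '-76:41', '-73:43', '-70:45', '-67:44', '-64:45', '-61:48', '-58:52', '-55:56', '-52:58', '-49:58', '-46:56', '-43:55', '-40:54', '-37:53', '-34:53', '-31:54', '-28:54', '-25:54', '-22:54', '-19:54', '-16:55', '-13:55', '-10:56', '-7:57', '-4:58', '-1:58', '2:59', '5:59', '8:60', '11:61', '14:61', '17:62', '20:63', '23:63', '26:63', '29:62', '32:61', '35:58', '38:56', '41:55', '44:56', '47:58', '50:60', '53:61', '56:64', '59:64', '62:62', '65:59', '68:56', '71:54', '74:59', '77:68', '80:80', '83:87', '86:82', '89:64', '92:42', '95:32', '98:31', '101:33', '104:39', '107:51', '110:59', '113:62', '116:62', '119:61', '122:62', '125:76', '128:91', '131:103', '134:112']
x: ['-96:142', '-93:139', '-90:131', '-87:113', '-84:98', '-81:92', '-78:90', '-75:88', '-72:81', '-69:71', '-66:58', '-63:50', '-60:47', '-57:46', '-54:47', '-51:47', '-48:48', '-45:48', '-42:49', '-39:50', '-36:52', '-33:51', '-30:54', '-27:54', '-24:54', '-21:55', '-18:55', '-15:55', '-12:57', '-9:56', '-6:56', '-3:56', '0:55', '3:53', '6:53', '9:52', '12:52', '15:50', '18:50', '21:48', '24:48', '27:47', '30:45', '33:42', '36:41', '39:40', '42:41', '45:42', '48:42', '51:41', '54:41', '57:43', '60:44', '63:45', '66:46', '69:50', '72:56', '75:68', '78:80', '81:89', '84:95', '87:111', '90:126', '93:136']
```

View pics/t1.png

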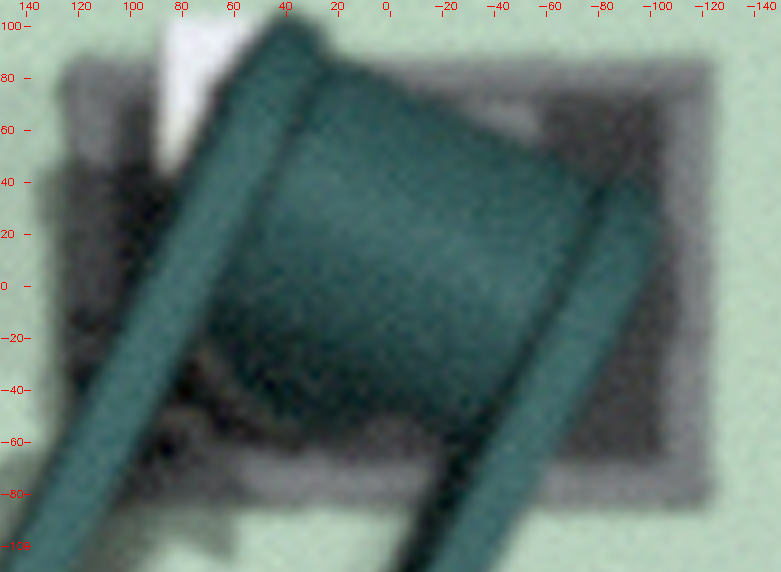

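The tray view shows outer edges at x≈±86 and y≈±125, matching the estimate to 1–2 mm. The forearm covers the middle. White hangs at the upper left, with its left side at px (157, 20–170). Measuring where it sits in the grip.

```bash
python3 - <<'E'
from plan import *
s=telemetry.get_state(); l=R2(TR[1]).T@(s["ee_pos"][:2]-TR[0]); print("TCP in tray",l)
t=cam("top"); z=s["ee_pos"][2]+14.6
for off in (120,122): print("far",pe(t,0,l[0]+off,l[1]-5,l[1]+18,z,7,TR))
print("left",pe(t,1,l[1]+25,l[0]+75,l[0]+115,z,7,TR))
d=cam("side")
for off in (120,122): print("side far",pe(d,0,l[0]+off,l[1]-20,l[1]+20,z,7,TR))
print("side left",pe(d,1,l[1]+25,l[0]+45,l[0]+110,z,7,TR),"right",pe(d,1,l[1]-25,l[0]+45,l[0]+110,z,7,TR))
E
```

```text
TCP in tray [-50.75413817  81.52329977]
far (np.float64(73.96), -0.0199, 15)
far (np.float64(74.15), -0.0255, 14)
left (np.float64(108.85), -0.0082, 16)
side far (np.float64(74.1), -0.0221, 25)
side far (np.float64(74.32), -0.0124, 23)
side left (np.float64(106.97), 0.0084, 25) right (np.float64(59.0), -0.0423, 14)
```

Request:
{"name": "jog_arm", "arguments": {
  "commands": [
    [[-0.2,0,4],[0,0,-0.004],0.3],
    [[-0.2,0,8],[0,0,-0.004],0.3],
    [[-0.2,0,11],[0,0,-0.004],0.3],
    [[-0.2,0,12.4],[0,0,-0.004],0.3],
    [[-0.2,0,12.4],[0,0,-0.004],0.3],
    [[-0.2,0,12.4],[0,0,-0.004],0.3],
    [[-0.2,0,12.4],[0,0,-0.004],0.3]
  ]
}}

```text
time_s: 29.57
ee_pos: [489.9, -193.9, 26.6]
tool_rot: [0.0, 1.0, -0.011, -0.0]
wrist_force: [-0.3, 0.4, -1.4]
width: 48.0
grasp_force: 63.5
```

```bash
python3 - <<'E'
from plan import *
s=telemetry.get_state(); l=R2(TR[1]).T@(s["ee_pos"][:2]-TR[0]); print("TCP in tray",l); plan()
t=cam("top"); z=s["ee_pos"][2]+14.6; d=cam("side")
print("far",pe(t,0,l[0]+124,l[1]-5,l[1]+18,z,6,TR),"left",pe(t,1,l[1]+25,l[0]+75,l[0]+115,z,6,TR))
print("side far",pe(d,0,l[0]+124,l[1]-20,l[1]+20,z,6,TR),"side left",pe(d,1,l[1]+25,l[0]+45,l[0]+110,z,6,TR),"right",pe(d,1,l[1]-25,l[0]+45,l[0]+110,z,6,TR))
a=tview(t,20,-110,110,-10,140,2.66,TR); b=cv2.resize(d["color"][190:250,155:255],(400,240),interpolation=cv2.INTER_CUBIC)[:,:,::-1]
b=np.vstack([b,np.zeros((a.shape[0]-240,400,3),np.uint8)])
cv2.imwrite("pics/t2.png",cv2.convertScaleAbs(np.hstack([a,b]),alpha=1.3))
E
```

```text
TCP in tray [-51.25922838  81.73922304]
now [ 489.9 -193.9   26.6] yaw -0.0219 w 48.0 gf 63.5 F [-0.3  0.4 -1.4] t 29.6
far (np.float64(73.48), -0.0252, 25) left (np.float64(106.96), -0.0033, 15)
side far (np.float64(74.0), 0.0357, 17) side left (np.float64(109.33), -0.0117, 24) right (np.float64(55.48), 0.0172, 21)
```

View pics/t2.png

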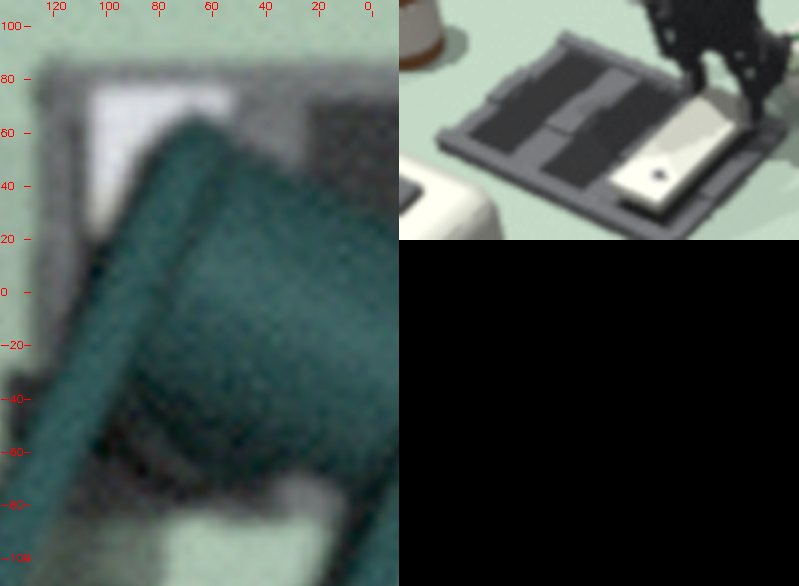

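Request:
{"name": "jog_arm", "arguments": {
  "commands": [
    [[0,0,0.6],[0,0,0.004],0.3],
    [[0,0,1.1],[0,0,0.004],0.3],
    [[0,0,1.4],[0,0,0.004],0.3],
    [[0,0,1.6],[0,0,0.004],0.3],
    [[0,0,1.7],[0,0,0.004],0.3],
    [[0,0,1.7],[0,0,0.004],0.3],
    [[0,0,1.7],[0,0,0.004],0.3]
  ]
}}

```text
time_s: 30.25
ee_pos: [488.8, -194.2, 7.7]
tool_rot: [-0.001, 1.0, -0.014, -0.001]
wrist_force: [-0.4, 0.0, -0.5]
width: 48.4
grasp_force: 63.5
```

```bash
python3 - <<'E'
from plan import *
s=telemetry.get_state(); l=R2(TR[1]).T@(s["ee_pos"][:2]-TR[0]); print("TCP in tray",l,s["tool_rot"]); plan()
E
```

```text
TCP in tray [-52.32667313  81.42554415] [-5.64914058e-04  9.99905843e-01 -1.36414219e-02 -1.37775353e-03]
now [ 488.8 -194.2    7.7] yaw -0.0273 w 48.4 gf 63.5 F [-0.4  0.  -0.5] t 30.2
```

Request:
{"name": "jog_arm", "arguments": {
  "commands": [
    [[0,0,0.1],[0,0,0],0.3],
    [[0,0,0.1],[0,0,0],0.3],
    [[0,0,0.1],[0,0,0],0.72],
    [[0,0,0.1],[0,0,0],0.72],
    [[0,0,0.1],[0,0,0],0.72],
    [[0,0,-0.5],[0,0,0],0.72],
    [[0,0,-2],[0,0,0],0.72],
    [[0,0,-6],[0,0,0],1],
    [[0,0,-10],[0,0,0],1],
    [[0,0,-14],[0,0,0],1],
    [[-14,-14,-17],[0,0,0],1],
    [[-14,-14,-17],[0,0,0],1],
    [[-14,-14,-17],[0,0,0],1],
    [[-14,-14,-17],[0,0,0],1],
    [[-14,-14,-17],[0,0,0],1],
    [[-14,-14,-17],[0,0,0],1]
  ]
}}

```text
time_s: 31.58
ee_pos: [350.5, -47.6, 180.0]
tool_rot: [-0.001, 1.0, -0.012, -0.0]
wrist_force: [0.7, 0.4, -0.3]
width: 85.1
grasp_force: 0.0
```

```bash
cat >> plan.py <<'E'
def inTray(im,y,z=22,x=2):
    c,yw=fitrect(im,at(TR,x,y),TR[1],z,[(0,70,-20,20),(0,-70,-20,20),(1,25,-60,60),(1,-25,-60,60)],it=5,half=6,verbose=True)
    print("plaque in tray frame",(R2(TR[1]).T@(c-TR[0])).round(2),"dyaw",round(yw-TR[1],4))
def bench(im,c,yw):
    c,yw=fitrect(im,c,yw,12,[(0,70,-20,20),(0,-70,-20,20),(1,25,-60,60),(1,-25,-60,60)],it=6,half=9,verbose=True); print(c,yw); return c,yw
E
python3 - <<'E'
from plan import *
t=cam("top"); inTray(t,82)
for k in("blue","orange"): print(k,plaque(t,k,ROI["top"][k]))
c,y=bench(t,(374.4,272.8),.375)
F=(c,y); g=at(F,-50,0); plan((g[0],g[1],150,y),(g[0],g[1],25,y),(g[0],g[1],0,y))
b=tview(t,16,-110,110,-150,150,2.6,TR); cv2.imwrite("pics/t3.png",cv2.convertScaleAbs(b,alpha=1.3))
E
```

```text
resid [(0.34, 18), (-0.57, 25), (0.14, 25), (-0.03, 22)]
plaque in tray frame [ 2.81 79.67] dyaw -0.0008
blue (array([374.49411011, 273.30102539]), np.float64(0.3824075619822218), (134.39405822753906, 45.412654876708984))
orange (array([432.63168335,  19.66304779]), np.float64(-0.3340835718963522), (132.7165069580078, 42.85313034057617))
   resid [(0.05, 19), (0.07, 25), (0.6, 25), (-0.53, 24)]
[374.1884959  272.70849814] 0.37573904246597206
now [352.3 -49.3 179.7] yaw -0.0244 w 85.4 gf 0.0 F [ 1.  -0.9  0.2] t 31.6
[-3.2, -30.29, 2.98] [-0.0, -0.001, -0.4] rows>= 7.3
[-3.22, -30.29, 15.48] [-0.0, -0.001, -0.4] rows>= 3.0
[-3.22, -30.29, 17.98] [-0.0, -0.001, -0.4] rows>= 0.6
```

View pics/t3.png

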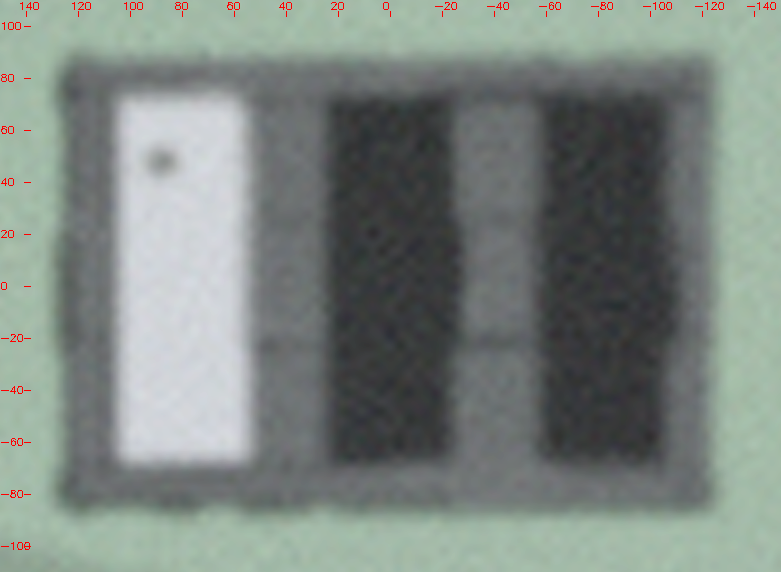

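White is seated in the left pocket, at y 53–105, x −68..+73, spot up at px (162,160). The pocket centres are about 3 mm towards +x of my tray estimate. Next is blue.

Request:
{"name": "jog_arm", "arguments": {
  "commands": [
    [[-3.2,-30.3,3],[0,0,-0.4],1],
    [[-3.2,-30.3,3],[0,0,-0.4],1],
    [[-3.2,-30.3,3],[0,0,-0.4],1],
    [[-3.2,-30.3,3],[0,0,-0.4],1],
    [[-3.2,-30.3,3],[0,0,-0.4],1],
    [[-3.2,-30.3,3],[0,0,-0.4],1],
    [[-3.2,-30.3,3],[0,0,-0.4],1],
    [[-3.2,-30.3,3],[0,0,-0.4],1],
    [[-3.2,-30.3,7],[0,0,-0.4],1],
    [[-3.2,-30.3,11],[0,0,-0.4],1],
    [[-3.2,-30.3,15],[0,0,-0.4],1],
    [[-3.2,-30.3,16],[0,0,-0.4],1],
    [[-3.2,-30.3,16],[0,0,-0.4],1],
    [[-3.2,-30.3,16],[0,0,-0.4],1],
    [[-3.2,-30.3,16],[0,0,-0.4],1],
    [[-3.2,-30.3,16],[0,0,-0.4],1]
  ]
}}

```text
time_s: 32.97
ee_pos: [331.3, 254.5, 21.7]
tool_rot: [-0.002, 0.983, 0.185, 0.001]
wrist_force: [-0.8, 0.6, -0.3]
width: 85.9
grasp_force: 0.0
```

```bash
python3 - <<'E'
from plan import *
c,y=(np.array([374.3,272.9]),.376)
F=(c,y); g=at(F,-50,0); plan((g[0],g[1],-1,y))
E
```

```text
now [331.3 254.5  21.7] yaw 0.3723 w 85.9 gf 0.0 F [-0.8  0.6 -0.3] t 33.0
[-0.34, -0.13, 2.27] [-0.003, -0.004, -0.004] rows>= 0.6
```

Request:
{"name": "jog_arm", "arguments": {
  "commands": [
    [[-0.3,-0.1,1.2],[0,0,-0.004],1],
    [[-0.3,-0.1,2.3],[0,0,-0.004],1],
    [[-0.3,-0.1,2.3],[0,0,-0.004],1],
    [[-0.3,-0.1,2.3],[0,0,-0.004],1],
    [[-0.3,-0.1,2.3],[0,0,-0.004],0.3],
    [[-0.3,-0.1,2.3],[0,0,-0.004],0.3],
    [[-0.3,-0.1,2.3],[0,0,-0.004],0.3],
    [[-0.3,-0.1,2.3],[0,0,-0.004],0.3],
    [[-0.3,-0.1,2.3],[0,0,-0.004],0.3],
    [[-0.3,-0.1,2.3],[0,0,-0.004],0.3],
    [[-0.3,-0.1,2.3],[0,0,-0.004],0.3]
  ]
}}

```text
time_s: 33.88
ee_pos: [327.0, 253.7, -2.6]
tool_rot: [-0.001, 0.982, 0.187, 0.0]
wrist_force: [0.1, 0.3, 6.6]
width: 48.4
grasp_force: 65.6
```

```bash
python3 - <<'E'
from plan import *
s=telemetry.get_state(); F=(np.array([374.3,272.9]),.376); l=R2(F[1]).T@(s["ee_pos"][:2]-F[0]); print("TCP in plaque",l,s["tool_rot"])
x,y=at(T,-250,7); plan((s["ee_pos"][0],s["ee_pos"][1],110,.376),(x,y,110,T[1]),(x,y,s["ee_pos"][2]+53.5,T[1]))
E
```

```text
TCP in plaque [-51.04498139  -0.48720555] [-1.03979016e-03  9.82291888e-01  1.87354052e-01  1.55794358e-04]
now [327.  253.7  -2.6] yaw 0.3769 w 48.4 gf 65.6 F [0.1 0.3 6.6] t 33.9
[0.01, -0.02, -11.26] [-0.002, -0.001, 0.001] rows>= 2.7
[-2.51, 5.48, -11.27] [-0.002, -0.0, 0.225] rows>= 1.8
[-2.52, 5.49, -5.36] [-0.002, -0.0, 0.225] rows>= 1.4
```

Request:
{"name": "jog_arm", "arguments": {
  "commands": [
    [[0,0,-4],[0,0,0],0.3],
    [[0,0,-8],[0,0,0],0.3],
    [[0,0,-11],[0,0,0],0.3],
    [[-2.5,5.5,-11],[0,0,0.225],0.3],
    [[-2.5,5.5,-11],[0,0,0.225],0.3],
    [[-2.5,5.5,-11],[0,0,0.225],0.3],
    [[-2.5,5.5,-8],[0,0,0.225],0.3],
    [[-2.5,5.5,-5.3],[0,0,0.225],0.3],
    [[-2.5,5.5,-5.3],[0,0,0.225],0.3],
    [[-2.5,5.5,-5.3],[0,0,0.225],0.3],
    [[-2.5,5.5,-5.3],[0,0,0.225],0.3]
  ]
}}

```text
time_s: 34.8
ee_pos: [323.3, 193.4, 49.6]
tool_rot: [-0.001, 0.997, 0.076, -0.001]
wrist_force: [-0.2, -0.4, 0.0]
width: 48.2
grasp_force: 62.6
```

```bash
python3 - <<'E'
from plan import *
s=telemetry.get_state(); l=R2(T[1]).T@(s["ee_pos"][:2]-T[0]); print("tester",l,s["tool_rot"])
x,y=at(T,-130,7);x2,y2=at(T,-93,7); plan((x,y,51.4,T[1]),(x2,y2,51.4,T[1]))
E
```

```text
tester [-250.46780135    7.17898068] [-0.0009985   0.99709096  0.07620706 -0.00105548]
now [323.3 193.4  49.6] yaw 0.1526 w 48.2 gf 62.6 F [-0.2 -0.4  0. ] t 34.8
[12.05, 0.02, -0.2] [-0.002, 0.002, 0.001] rows>= 2.9
[15.75, 0.03, -0.21] [-0.002, 0.002, 0.001] rows>= 0.9
```

Request:
{"name": "jog_arm", "arguments": {
  "commands": [
    [[0,0,-0.3],[0,0,0],0.3],
    [[3,0,-0.3],[0,0,0],0.3],
    [[6,0,-0.3],[0,0,0],0.3],
    [[9,0,-0.3],[0,0,0],0.3],
    [[11,0,-0.3],[0,0,0],0.3],
    [[13,0,-0.3],[0,0,0],0.3],
    [[14.5,0,-0.2],[0,0,0],0.3],
    [[15.7,0,-0.2],[0,0,0],0.3],
    [[15.7,0,-0.2],[0,0,0],0.3],
    [[15.7,0,-0.2],[0,0,0],0.3],
    [[15.7,0,0],[0,0,0],0.3],
    [[15.7,0,0.2],[0,0,0],0.3],
    [[15.7,0,0.2],[0,0,0],0.3],
    [[15.7,0,0.2],[0,0,0],0.3]
  ]
}}

```text
time_s: 35.97
ee_pos: [477.7, 216.8, 47.5]
tool_rot: [-0.001, 0.997, 0.076, -0.001]
wrist_force: [-2.2, 0.4, 4.1]
width: 48.2
grasp_force: 65.9
```

```bash
python3 - <<'E'
from plan import *
x2,y2=at(T,-93,7); plan((x2,y2,47.4,T[1]))
E
```

```text
now [477.7 216.8  47.5] yaw 0.1522 w 48.2 gf 65.9 F [-2.2  0.4  4.1] t 36.0
[0.13, -0.0, 0.01] [-0.002, 0.002, 0.0] rows>= 0.0
```

Request:
{"name": "jog_arm", "arguments": {
  "commands": [
    [[0.15,0,0],[0,0,0],0.3],
    [[0.15,0,0],[0,0,0],0.3],
    [[0.15,0,0],[0,0,0],0.8],
    [[0.15,0,0],[0,0,0],0.8],
    [[0.15,0,0],[0,0,0],0.8],
    [[0.15,0,0],[0,0,0],0.8],
    [[-3,0,-0.2],[0,0,0],0.8],
    [[-7,0,-0.5],[0,0,0],0.8],
    [[-10,0,-2],[0,0,0],0.8],
    [[-10,0,-6],[0,0,0],0],
    [[-10,0,-10],[0,0,0],0],
    [[-10,0,-14],[0,0,0],0],
    [[-10,0,-18],[0,0,0],0],
    [[-10,0,-22],[0,0,0],0],
    [[-10,0,-24.6],[0,0,0],0],
    [[-5,-6,-24.6],[0,0,0],0],
    [[0,-10,-24.6],[0,0,0],0],
    [[5.6,-14.5,-24.6],[0,0,0],0],
    [[5.6,-14.5,-24.6],[0,0,0],0],
    [[5.6,-14.5,-24.6],[0,0,0],0]
  ]
}}

```text
time_s: 37.63
ee_pos: [509.9, 365.8, 291.9]
tool_rot: [-0.001, 0.997, 0.076, -0.001]
wrist_force: [1.5, -0.5, 0.6]
width: 0.0
grasp_force: 0.0
```

```bash
python3 - <<'E'
from plan import *
t=cam("top"); fitT(t,-42,7,sides=(-60,-20)); cv2.imwrite("pics/b1.png",cv2.convertScaleAbs(tview(t,62,-145,55,-100,100,2),alpha=1.3))
x,y=at(T,-38,152);plan((x,y,290,T[1]),(x,y,176,T[1]))
E
```

```text
resid [(0.26, 23), (1.5, 25), (-1.37, 25)]
tester-frame centre [-52.07   6.93] dyaw 0.037
now [514.6 371.3 285. ] yaw 0.1543 w 0.3 gf 0.0 F [ 3.7  2.4 -6.5] t 37.7
[-0.35, 0.2, -0.5] [-0.003, 0.006, 0.002] rows>= 0.2
[-0.28, 0.24, 10.9] [-0.003, 0.006, 0.002] rows>= 2.7
```

```bash
cat >> plan.py <<'E'
def chan(im,name):
    a=im["color"].astype(np.float32)
    return dict(blue=a[...,2]-a[...,0],orange=a[...,0]-a[...,2])[name]
def cT(im,name,cx,cy,z=62):
    """half-level crossings of the colour difference along the plaque's axes in the tester frame"""
    g=chan(im,name)
    def prof(xs,ys,ax):
        X,Y=np.meshgrid(xs,ys,indexing="ij"); W=T[0]+np.c_[X.ravel(),Y.ravel()]@R2(T[1]).T
        uv=proj(im,np.c_[W,np.full(len(W),z)]).astype(np.float32).reshape(X.shape+(2,)); return cv2.remap(g,uv[...,0],uv[...,1],cv2.INTER_LINEAR).mean(ax)
    def cross(s,p):
        b,t=p.min(),np.percentile(p,75); h=(b+t)/2; k=np.where((p[:-1]-h)*(p[1:]-h)<0)[0]; return [round(float(s[i]+(h-p[i])/(p[i+1]-p[i])*(s[i+1]-s[i])),2) for i in k]
    xs=np.arange(cx-85,cx-45,.5); 
    for lo,hi in((cy-18,cy-2),(cy+2,cy+18)): print("near end",cross(xs,prof(xs,np.arange(lo,hi,.5),1)))
    ys=np.arange(cy-40,cy+40,.5)
    for lo,hi in((-66,-50),(-50,-34),(-34,-18),(-18,-2)): print("sides x",cx+lo,cross(ys,prof(np.arange(cx+lo,cx+hi,.5),ys,0)))
E
python3 - <<'E'
from plan import *
cT(cam("top"),"blue",-42,7); plan()
E
```

```text
near end [-111.67]
near end [-112.0]
sides x -108 [-18.67, 30.36]
sides x -92 [-17.77, 30.55]
sides x -76 [-17.21, 30.76]
sides x -60 [-17.29, 30.28]
now [511.7 367.9 284.3] yaw 0.154 w -0.4 gf 0.0 F [ 0.6 -0.5 -2. ] t 37.7
```

Request:
{"name": "jog_arm", "arguments": {
  "commands": [
    [[-0.2,0.1,2],[0,0,0],0],
    [[-0.4,0.1,4],[0,0,0],0],
    [[-0.5,0.1,6],[0,0,0],0],
    [[-0.4,0.1,8],[0,0,0],0],
    [[-0.2,0.1,9.5],[0,0,0],0],
    [[-0.1,0.1,10.5],[0,0,0],0],
    [[-0.1,0.1,11],[0,0,0],0],
    [[-0.1,0.1,11.1],[0,0,0],0],
    [[-0.1,0.1,11.1],[0,0,0],0],
    [[-0.1,0.1,11.1],[0,0,0],0],
    [[-0.1,0.1,11.1],[0,0,0],0],
    [[-0.1,0.1,11.1],[0,0,0],0],
    [[-0.1,0.1,11.1],[0,0,0],0],
    [[-0.1,0.1,11.1],[0,0,0],0],
    [[-0.1,0.1,11.1],[0,0,0],0]
  ]
}}

```text
time_s: 38.98
ee_pos: [507.2, 363.4, 183.5]
tool_rot: [-0.001, 0.997, 0.076, -0.001]
wrist_force: [-4.2, -0.4, 5.0]
width: 0.3
grasp_force: 2.7
```

Request:
{"name": "jog_arm", "arguments": {
  "commands": [
    [[0,0,0.3],[0,0,0],0],
    [[0,0,0.6],[0,0,0],0],
    [[0,0,0.8],[0,0,0],0],
    [[0,0,0.8],[0,0,0],0],
    [[0,0,0.8],[0,0,0],0],
    [[0,0,0.8],[0,0,0],0],
    [[0,0,0.8],[0,0,0],0],
    [[0,0,0.8],[0,0,0],0],
    [[0,0,0.8],[0,0,0],0],
    [[0,0,0.8],[0,0,0],0],
    [[0,0,0.8],[0,0,0],0],
    [[0,0,0.8],[0,0,0],0],
    [[0,0,0.8],[0,0,0],0],
    [[0,0,0.8],[0,0,0],0],
    [[0,0,0.8],[0,0,0],0],
    [[0,0,0.8],[0,0,0],0]
  ]
}}

```text
time_s: 40.32
ee_pos: [508.0, 363.6, 180.0]
tool_rot: [-0.002, 0.997, 0.076, 0.001]
wrist_force: [-7.4, -3.0, 15.9]
width: -0.0
grasp_force: 8.4
```

```bash
python3 - <<'E'
from plan import *
grip(cam("side")); cT(cam("top"),"blue",-42,7)
g=at(T,-92,6.8);b=at(T,-215,6.8); plan((b[0],b[1],300,T[1]),(b[0],b[1],48.5,T[1]),(g[0],g[1],48.5,T[1]))
E
```

```text
grip px 407.6298003072196 251.64976958525347 (down 407.2,251.4 up 414.7,226)
near end [-111.9]
near end [-112.07]
sides x -108 [-17.94, 30.41]
sides x -92 [-17.66, 30.64]
sides x -76 [-17.56, 31.16]
sides x -60 [-17.49, 30.65]
now [508.  363.6 180. ] yaw 0.1519 w -0.0 gf 8.4 F [-5.7 -1.7 17.1] t 40.4
[-17.25, 14.01, -12.12] [-0.004, -0.003, -0.0] rows>= 6.1
[-17.33, 14.12, 13.03] [-0.004, -0.003, -0.0] rows>= 6.0
[-5.03, 14.12, 13.07] [-0.004, -0.003, -0.0] rows>= 2.9
```

Request:
{"name": "jog_arm", "arguments": {
  "commands": [
    [[0,0,0],[0,0,0],0],
    [[0,0,0],[0,0,0],0],
    [[0,0,-4],[0,0,0],0],
    [[0,0,-8],[0,0,0],0],
    [[0,0,-12],[0,0,0],0],
    [[-17.3,14.1,-12],[0,0,0],0.85],
    [[-17.3,14.1,-12],[0,0,0],0.85],
    [[-17.3,14.1,-12],[0,0,0],0.85],
    [[-17.3,14.1,-12],[0,0,0],0.85],
    [[-17.3,14.1,-12],[0,0,0],0.85],
    [[-17.3,14.1,-12],[0,0,0],0.85],
    [[-17.3,14.1,12.5],[0,0,0],0.85],
    [[-17.3,14.1,12.5],[0,0,0],0.85],
    [[-17.3,14.1,12.5],[0,0,0],0.85],
    [[-17.3,14.1,12.5],[0,0,0],0.85],
    [[-17.3,14.1,12.5],[0,0,0],0.85],
    [[-17.3,14.1,12.5],[0,0,0],0.85],
    [[-17.3,14.1,12.5],[0,0,0],0.85],
    [[-17.3,14.1,12.5],[0,0,0],0.85],
    [[-17.3,14.1,12.5],[0,0,0],0.85]
  ]
}}

```text
time_s: 42.08
ee_pos: [359.4, 198.3, 51.1]
tool_rot: [-0.001, 0.997, 0.076, 0.001]
wrist_force: [0.1, 0.3, -0.5]
width: 72.8
grasp_force: 0.0
```

```bash
python3 - <<'E'
from plan import *
cT(cam("top"),"blue",-42,7)
g=at(T,-92,6.8); plan((g[0],g[1],48.5,T[1]))
E
```

```text
near end [-111.84]
near end [-112.0]
sides x -108 [-18.61, 30.27]
sides x -92 [-18.21, 30.54]
sides x -76 [-17.71, 30.72]
sides x -60 [-17.66, 30.04]
now [360.1 198.6  51.9] yaw 0.1517 w 72.6 gf 0.0 F [0.5 0.2 0.6] t 42.1
[12.13, -0.0, 0.38] [-0.003, -0.003, -0.0] rows>= 2.9
```

Request:
{"name": "jog_arm", "arguments": {
  "commands": [
    [[3,0,0.1],[0,0,0],0.85],
    [[6,0,0.1],[0,0,0],0.85],
    [[9,0,0.1],[0,0,0],0.85],
    [[11,0,0.2],[0,0,0],0.85],
    [[12.1,0,0.2],[0,0,0],0.85],
    [[12.1,0,0.2],[0,0,0],0.85],
    [[12.1,0,0.2],[0,0,0],0.85],
    [[12.1,0,0.2],[0,0,0],0.3],
    [[12.1,0,0.2],[0,0,0],0.3],
    [[12.1,0,0.2],[0,0,0],0.3],
    [[12.1,0,0.2],[0,0,0],0.3],
    [[12.1,0,0.2],[0,0,0],0.3],
    [[12.1,0,0.2],[0,0,0],0.3]
  ]
}}

```text
time_s: 43.22
ee_pos: [477.2, 216.4, 47.8]
tool_rot: [-0.001, 0.997, 0.076, -0.001]
wrist_force: [-1.9, 0.0, 6.2]
width: 48.4
grasp_force: 63.0
```

```bash
python3 - <<'E'
from plan import *
s=telemetry.get_state(); F=(at(T,-41.5,6.8),T[1]); print("TCP in plaque", R2(F[1]).T@(s["ee_pos"][:2]-F[0]),s["tool_rot"])
x,y=at(T,-240,6.8);p=at(TR,-50,-.6); plan((x,y,s["ee_pos"][2]+3,T[1]),(x,y,150,T[1]),(p[0],p[1],150,TR[1]))
E
```

```text
TCP in plaque [-53.36493507  -0.12135884] [-1.00646226e-03  9.97105096e-01  7.60264511e-02 -6.27497445e-04]
now [477.2 216.4  47.8] yaw 0.1522 w 48.4 gf 63.0 F [-1.9  0.   6.2] t 43.2
[-14.51, -0.02, -0.28] [-0.002, 0.001, 0.0] rows>= 3.5
[-14.52, -0.04, -10.2] [-0.002, 0.001, 0.0] rows>= 2.4
[-6.32, 48.86, -10.32] [-0.002, 0.001, 0.179] rows>= 11.9
```

Request:
{"name": "jog_arm", "arguments": {
  "commands": [
    [[0,0,-0.3],[0,0,0],0.3],
    [[0,0,-0.3],[0,0,0],0.3],
    [[-4,0,-0.3],[0,0,0],0.3],
    [[-8,0,-0.3],[0,0,0],0.3],
    [[-12,0,-0.3],[0,0,0],0.3],
    [[-14.5,0,-0.3],[0,0,0],0.3],
    [[-14.5,0,-4],[0,0,0],0.3],
    [[-14.5,0,-8],[0,0,0],0.3],
    [[-6.4,48.8,-10.3],[0,0,0.179],0.3],
    [[-6.4,48.8,-10.3],[0,0,0.179],0.3],
    [[-6.4,48.8,-10.3],[0,0,0.179],0.3],
    [[-6.4,48.8,-10.3],[0,0,0.179],0.3],
    [[-6.4,48.8,-10.3],[0,0,0.179],0.3],
    [[-6.4,48.8,-10.3],[0,0,0.179],0.3],
    [[-6.4,48.8,-10.3],[0,0,0.179],0.3],
    [[-6.4,48.8,-10.3],[0,0,0.179],0.3],
    [[-6.4,48.8,-10.3],[0,0,0.179],0.3],
    [[-6.4,48.8,-10.3],[0,0,0.179],0.3],
    [[-6.4,48.8,-10.3],[0,0,0.179],0.3],
    [[-6.4,48.8,-10.3],[0,0,0.179],0.3]
  ]
}}

```text
time_s: 44.88
ee_pos: [487.7, -278.4, 147.7]
tool_rot: [-0.001, 1.0, -0.014, -0.002]
wrist_force: [0.2, -0.1, -0.9]
width: 48.3
grasp_force: 62.3
```

```bash
python3 - <<'E'
from plan import *
p=at(TR,-52,-.6); plan((p[0],p[1],26,TR[1]))
E
```

```text
now [ 487.7 -278.4  147.7] yaw -0.0284 w 48.3 gf 62.3 F [ 0.2 -0.1 -0.9] t 44.9
[-0.03, -0.2, 12.17] [-0.002, 0.004, -0.002] rows>= 2.9
```

Request:
{"name": "jog_arm", "arguments": {
  "commands": [
    [[0,-0.2,4],[0,0,-0.002],0.3],
    [[0,-0.2,8],[0,0,-0.002],0.3],
    [[0,-0.2,11],[0,0,-0.002],0.3],
    [[0,-0.2,12.2],[0,0,-0.002],0.3],
    [[0,-0.2,12.2],[0,0,-0.002],0.3],
    [[0,-0.2,12.2],[0,0,-0.002],0.3],
    [[0,-0.2,12.2],[0,0,-0.002],0.3]
  ]
}}

```text
time_s: 45.47
ee_pos: [489.3, -274.8, 29.3]
tool_rot: [0.001, 1.0, -0.012, 0.0]
wrist_force: [-0.4, -0.1, -0.3]
width: 48.5
grasp_force: 62.3
```

```bash
python3 - <<'E'
from plan import *
s=telemetry.get_state(); l=R2(TR[1]).T@(s["ee_pos"][:2]-TR[0]); print("TCP in tray",l); p=at(TR,-52,-.6); plan((p[0],p[1],9,TR[1]))
t=cam("top"); z=s["ee_pos"][2]+14.6; d=cam("side")
print("far",pe(t,0,l[0]+124,l[1]-5,l[1]+18,z,6,TR),"left",pe(t,1,l[1]+25,l[0]+75,l[0]+115,z,6,TR))
print("side far",pe(d,0,l[0]+124,l[1]-20,l[1]+20,z,6,TR),"side left",pe(d,1,l[1]+25,l[0]+45,l[0]+110,z,6,TR),"right",pe(d,1,l[1]-25,l[0]+45,l[0]+110,z,6,TR))
E
```

```text
TCP in tray [-49.72273771   0.85954343]
now [ 489.3 -274.8   29.3] yaw -0.0248 w 48.5 gf 62.3 F [-0.4 -0.1 -0.3] t 45.5
[-0.23, 0.14, 2.03] [0.001, -0.001, 0.002] rows>= 0.5
far (np.float64(78.3), 0.0202, 25) left (np.float64(25.27), -0.0003, 25)
side far (np.float64(74.63), 0.0498, 13) side left (np.float64(29.31), 0.016, 24) right (np.float64(-28.81), 0.0074, 23)
```

Request:
{"name": "jog_arm", "arguments": {
  "commands": [
    [[-0.1,0.1,0.4],[0,0,0],0.3],
    [[-0.1,0.1,0.8],[0,0,0],0.3],
    [[-0.1,0.1,0.8],[0,0,0],0.3],
    [[-0.1,0.1,0.8],[0,0,0],0.3],
    [[-0.1,0.1,0.8],[0,0,0],0.3]
  ]
}}

```text
time_s: 45.98
ee_pos: [486.6, -274.8, 18.6]
tool_rot: [-0.001, 1.0, -0.013, -0.002]
wrist_force: [0.4, -0.4, -0.5]
width: 48.2
grasp_force: 62.3
```

```bash
python3 - <<'E'
from plan import *
s=telemetry.get_state(); l=R2(TR[1]).T@(s["ee_pos"][:2]-TR[0]); print("TCP in tray",l); p=at(TR,-52.2,-.6); plan((p[0],p[1],7.5,TR[1]))
E
```

```text
TCP in tray [-52.45437705   0.80102577]
now [ 486.6 -274.8   18.6] yaw -0.0252 w 48.2 gf 62.3 F [ 0.4 -0.4 -0.5] t 46.0
[0.03, 0.14, 1.11] [-0.001, 0.003, 0.001] rows>= 0.3
```

Request:
{"name": "jog_arm", "arguments": {
  "commands": [
    [[0,0.1,0.3],[0,0,0],0.3],
    [[0,0.1,0.6],[0,0,0],0.3],
    [[0,0.1,0.9],[0,0,0],0.3],
    [[0,0.1,1.1],[0,0,0],0.3],
    [[0,0.1,1.1],[0,0,0],0.3],
    [[0,0.1,1.1],[0,0,0],0.3]
  ]
}}

```text
time_s: 46.48
ee_pos: [486.5, -275.8, 7.9]
tool_rot: [-0.001, 1.0, -0.013, -0.002]
wrist_force: [-1.8, 0.9, 2.7]
width: 48.2
grasp_force: 62.7
```

Request:
{"name": "jog_arm", "arguments": {
  "commands": [
    [[0,0,0.1],[0,0,0],0.3],
    [[0,0,0.1],[0,0,0],0.72],
    [[0,0,0.1],[0,0,0],0.72],
    [[0,0,0.1],[0,0,0],0.72],
    [[0,0,-0.5],[0,0,0],0.72],
    [[0,0,-2],[0,0,0],0.72],
    [[0,0,-6],[0,0,0],0.9],
    [[0,0,-10],[0,0,0],1],
    [[0,0,-14],[0,0,0],1],
    [[-18,0,-17],[0,0,0],1],
    [[-18,0,-17],[0,0,0],1],
    [[-18,0,-17],[0,0,0],1],
    [[-18,0,-17],[0,0,0],1],
    [[-18,0,-17],[0,0,0],1],
    [[-18,0,-17],[0,0,0],1]
  ]
}}

```text
time_s: 47.73
ee_pos: [304.9, -271.8, 179.7]
tool_rot: [0.001, 1.0, -0.014, -0.001]
wrist_force: [-0.1, 0.8, -0.4]
width: 85.2
grasp_force: 0.0
```

```bash
python3 - <<'E'
from plan import *
t=cam("top"); inTray(t,82); inTray(t,-1)
print(plaque(t,"orange",(225,195,310,280))); print(plaque(cam("side"),"orange",(255,200,350,275)))
c,y=bench(t,(432.4,20),-.336)
F=(c,y); g=at(F,-50,0); plan((g[0],g[1],150,y),(g[0],g[1],25,y))
E
```

```text
resid [(0.36, 21), (-0.16, 25), (0.12, 25), (-0.01, 22)]
plaque in tray frame [ 2.93 79.64] dyaw -0.0017
   resid [(2.54, 25), (-2.25, 25), (0.93, 24), (-3.16, 21)]
plaque in tray frame [1.67 3.14] dyaw 0.0354
(array([432.3085022 ,  20.46072197]), np.float64(-0.33729814049013207), (131.64341735839844, 41.85005569458008))
(array([437.62338257,  23.71669006]), np.float64(-0.3402405340205066), (137.7219696044922, 47.787078857421875))
   resid [(1.99, 23), (-1.41, 24), (0.88, 25), (-0.63, 25)]
[432.3064067   19.97654735] -0.3327583856778929
now [ 307.3 -271.8  178.9] yaw -0.0265 w 85.7 gf 0.0 F [0.4 0.4 0.7] t 47.8
[6.96, -31.01, 2.88] [0.0, 0.001, 0.306] rows>= 7.7
[6.97, -31.01, 15.38] [0.0, 0.001, 0.306] rows>= 3.0
```

```bash
python3 - <<'E'
from plan import *
t=cam("top"); HS["blue"]=((100,110,40),(130,255,255))
c,y,d=rect(t,cmask(t,"blue",(320,170,365,240)),22); print("top blue",R2(TR[1]).T@(c-TR[0]),y-TR[1],d)
s=cam("side"); c,y,d=rect(s,cmask(s,"blue",(160,190,260,255)),22); print("side blue",R2(TR[1]).T@(c-TR[0]),y-TR[1],d)
c,y,d=rect(s,cmask(s,"white",(180,200,262,255)),22); print("side white",R2(TR[1]).T@(c-TR[0]),y-TR[1],d)
b=cv2.resize(np.hstack([t["color"][170:240,300:390],s["color"][190:260,165:255]]),(800,311),interpolation=cv2.INTER_CUBIC)[:,:,::-1]
cv2.imwrite("pics/t4.png",cv2.convertScaleAbs(b,alpha=1.3))
E
```

```text
top blue [2.10930398 0.57885937] -0.008153851052437901 (138.0058135986328, 50.325706481933594)
side blue [4.13366294 4.07220169] 0.02122267998389885 (145.3531036376953, 57.11652374267578)
side white [-7.0005369  57.77256635] 0.5429135003982379 (270.50164794921875, 267.1130676269531)
```

View pics/t4.png

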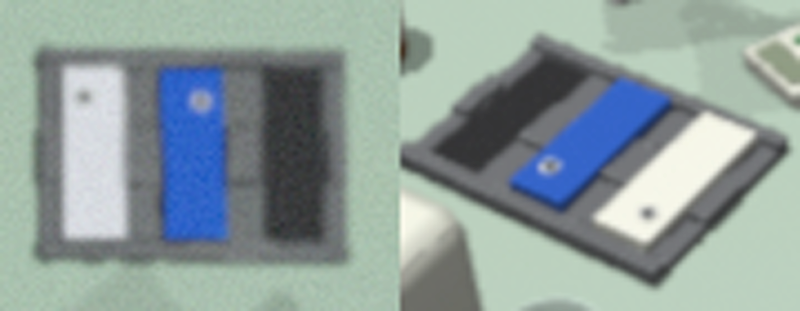

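Request:
{"name": "jog_arm", "arguments": {
  "commands": [
    [[7,-31,3],[0,0,0.308],1],
    [[7,-31,3],[0,0,0.308],1],
    [[7,-31,3],[0,0,0.308],1],
    [[7,-31,3],[0,0,0.308],1],
    [[7,-31,3],[0,0,0.308],1],
    [[7,-31,3],[0,0,0.308],1],
    [[7,-31,3],[0,0,0.308],1],
    [[7,-31,3],[0,0,0.308],1],
    [[7,-31,3],[0,0,0.308],1],
    [[7,-31,7],[0,0,0.308],1],
    [[7,-31,11],[0,0,0.308],1],
    [[7,-31,15],[0,0,0.308],1],
    [[7,-31,15.5],[0,0,0.308],1],
    [[7,-31,15.5],[0,0,0.308],1],
    [[7,-31,15.5],[0,0,0.308],1],
    [[7,-31,15.5],[0,0,0.308],1]
  ]
}}

```text
time_s: 49.27
ee_pos: [387.1, 36.6, 26.0]
tool_rot: [-0.001, 0.986, -0.166, 0.001]
wrist_force: [-0.2, -0.6, 0.2]
width: 85.4
grasp_force: 0.0
```

```bash
python3 - <<'E'
from plan import *
F=(np.array([432.5,20.2]),-.336); g=at(F,-50,0); plan((g[0],g[1],-1.5,F[1]))
E
```

```text
now [387.1  36.6  26. ] yaw -0.3333 w 85.4 gf 0.0 F [-0.2 -0.6  0.2] t 49.3
[-0.18, 0.06, 2.75] [-0.002, -0.002, 0.003] rows>= 0.7
```

Left panel: white and blue are both down in their pockets with spots up, and blue looks turned by about 1–2°, so I'll recheck and square it later. Continuing with orange.

Request:
{"name": "jog_arm", "arguments": {
  "commands": [
    [[-0.2,0,1.4],[0,0,0.002],1],
    [[-0.2,0,2.7],[0,0,0.002],1],
    [[-0.2,0,2.7],[0,0,0.002],1],
    [[-0.2,0,2.7],[0,0,0.002],1],
    [[-0.2,0,2.7],[0,0,0.002],0.3],
    [[-0.2,0,2.7],[0,0,0.002],0.3],
    [[-0.2,0,2.7],[0,0,0.002],0.3],
    [[-0.2,0,2.7],[0,0,0.002],0.3],
    [[-0.2,0,2.7],[0,0,0.002],0.3],
    [[-0.2,0,2.7],[0,0,0.002],0.3],
    [[-0.2,0,2.7],[0,0,0.002],0.3]
  ]
}}

```text
time_s: 50.18
ee_pos: [384.0, 37.5, -2.0]
tool_rot: [-0.001, 0.986, -0.167, 0.0]
wrist_force: [-0.9, 0.2, 5.9]
width: 48.2
grasp_force: 63.6
```

```bash
python3 - <<'E'
from plan import *
s=telemetry.get_state(); F=(np.array([432.5,20.2]),-.336); l=R2(F[1]).T@(s["ee_pos"][:2]-F[0]); print("TCP in plaque",l,s["tool_rot"])
x,y=at(T,-255,0); plan((s["ee_pos"][0],s["ee_pos"][1],110,F[1]),(x,y,110,T[1]),(x,y,51.5,T[1]))
E
```

```text
TCP in plaque [-51.46702698   0.30850218] [-5.99099975e-04  9.85992305e-01 -1.66789734e-01  2.16244197e-05]
now [384.   37.5  -2. ] yaw -0.3351 w 48.2 gf 63.6 F [-0.9  0.2  5.9] t 50.2
[-0.0, -0.01, -11.2] [-0.001, 0.0, 0.001] rows>= 2.7
[-10.92, -11.89, -11.19] [-0.001, -0.0, -0.487] rows>= 3.9
[-10.92, -11.89, -5.34] [-0.001, -0.0, -0.487] rows>= 1.4
```

Request:
{"name": "jog_arm", "arguments": {
  "commands": [
    [[0,0,-4],[0,0,0],0.3],
    [[0,0,-8],[0,0,0],0.3],
    [[0,0,-11.2],[0,0,0],0.3],
    [[-10.9,-11.9,-11.2],[0,0,-0.487],0.3],
    [[-10.9,-11.9,-11.2],[0,0,-0.487],0.3],
    [[-10.9,-11.9,-11.2],[0,0,-0.487],0.3],
    [[-10.9,-11.9,-11.2],[0,0,-0.487],0.3],
    [[-10.9,-11.9,-11.2],[0,0,-0.487],0.3],
    [[-10.9,-11.9,-8],[0,0,-0.487],0.3],
    [[-10.9,-11.9,-5.4],[0,0,-0.487],0.3],
    [[-10.9,-11.9,-5.4],[0,0,-0.487],0.3],
    [[-10.9,-11.9,-5.4],[0,0,-0.487],0.3],
    [[-10.9,-11.9,-5.4],[0,0,-0.487],0.3]
  ]
}}

```text
time_s: 51.27
ee_pos: [319.7, 185.6, 51.8]
tool_rot: [-0.001, 0.997, 0.075, -0.001]
wrist_force: [0.3, 0.1, 0.1]
width: 48.5
grasp_force: 62.8
```

```bash
python3 - <<'E'
from plan import *
x,y=at(T,-140,0);x2,y2=at(T,-101.5,0); plan((x,y,51.4,T[1]),(x2,y2,51.4,T[1]))
E
```

```text
now [319.7 185.6  51.8] yaw 0.1509 w 48.5 gf 62.8 F [0.3 0.1 0.1] t 51.3
[11.52, -0.01, 0.03] [-0.002, 0.001, -0.001] rows>= 2.8
[15.37, -0.01, 0.02] [-0.002, 0.001, -0.001] rows>= 0.9
```

Request:
{"name": "jog_arm", "arguments": {
  "commands": [
    [[0,0,-0.1],[0,0,0],0.3],
    [[3,0,-0.1],[0,0,0],0.3],
    [[6,0,-0.1],[0,0,0],0.3],
    [[9,0,-0.1],[0,0,0],0.3],
    [[11,0,-0.1],[0,0,0],0.3],
    [[13,0,-0.1],[0,0,0],0.3],
    [[14.5,0,0],[0,0,0],0.3],
    [[15.4,0,0],[0,0,0],0.3],
    [[15.4,0,0],[0,0,0],0.3],
    [[15.4,0,0],[0,0,0],0.3],
    [[15.4,0,0.2],[0,0,0],0.3],
    [[15.4,0,0.4],[0,0,0],0.3],
    [[15.4,0,0.4],[0,0,0],0.3],
    [[15.4,0,0.4],[0,0,0],0.3]
  ]
}}

```text
time_s: 52.43
ee_pos: [470.7, 208.9, 48.0]
tool_rot: [-0.001, 0.997, 0.076, -0.001]
wrist_force: [-2.0, -1.8, 5.9]
width: 48.4
grasp_force: 63.6
```

```bash
python3 - <<'E'
from plan import *
x2,y2=at(T,-101.5,0); plan((x2,y2,47.6,T[1]))
E
```

```text
now [470.7 208.9  48. ] yaw 0.1521 w 48.4 gf 63.6 F [-2.  -1.8  5.9] t 52.4
[0.09, 0.02, 0.04] [-0.002, 0.002, 0.0] rows>= 0.0
```

Request:
{"name": "jog_arm", "arguments": {
  "commands": [
    [[0.1,0,0],[0,0,0],0.3],
    [[0.1,0,0],[0,0,0],0.3],
    [[0.1,0,0],[0,0,0],0.8],
    [[0.1,0,0],[0,0,0],0.8],
    [[0.1,0,0],[0,0,0],0.8],
    [[0.1,0,0],[0,0,0],0.8],
    [[-3,0,-0.2],[0,0,0],0.8],
    [[-7,0,-0.5],[0,0,0],0.8],
    [[-10,0,-2],[0,0,0],0.8],
    [[-10,0,-6],[0,0,0],0],
    [[-10,0,-10],[0,0,0],0],
    [[-10,0,-14],[0,0,0],0],
    [[-10,0,-18],[0,0,0],0],
    [[-10,0,-22],[0,0,0],0],
    [[-10,0,-24.6],[0,0,0],0],
    [[-5,-6,-24.6],[0,0,0],0],
    [[0,-10,-24.6],[0,0,0],0],
    [[6.4,-15.2,-24.6],[0,0,0],0],
    [[6.4,-15.2,-24.6],[0,0,0],0],
    [[6.4,-15.2,-24.6],[0,0,0],0]
  ]
}}

```text
time_s: 54.1
ee_pos: [502.8, 358.2, 292.0]
tool_rot: [-0.001, 0.997, 0.076, -0.001]
wrist_force: [0.4, -0.3, 0.1]
width: -0.0
grasp_force: 0.0
```

```bash
python3 - <<'E'
from plan import *
cT(cam("top"),"orange",-50,0)
x,y=at(T,-38,152);plan((x,y,290,T[1]),(x,y,176,T[1]))
E
```

```text
near end [-120.23]
near end [-120.76]
sides x -116 [-25.26, 23.96]
sides x -100 [-24.95, 23.82]
sides x -84 [-24.4, 24.07]
sides x -68 [-24.37, 24.3]
now [507.5 363.7 285.3] yaw 0.1544 w 0.0 gf 0.0 F [ 2.7  2.7 -7.3] t 54.1
[0.46, -0.44, -0.47] [-0.003, 0.006, 0.002] rows>= 0.2
[0.53, -0.4, 10.93] [-0.003, 0.006, 0.002] rows>= 2.7
```

Request:
{"name": "jog_arm", "arguments": {
  "commands": [
    [[0.2,-0.3,2],[0,0,0],0],
    [[0,-0.3,4],[0,0,0],0],
    [[-0.1,-0.3,6],[0,0,0],0],
    [[0,-0.3,8],[0,0,0],0],
    [[0.2,-0.3,9.5],[0,0,0],0],
    [[0.3,-0.3,10.5],[0,0,0],0],
    [[0.3,-0.3,11.2],[0,0,0],0],
    [[0.3,-0.3,11.7],[0,0,0],0],
    [[0.3,-0.3,11.9],[0,0,0],0],
    [[0.3,-0.3,11.9],[0,0,0],0],
    [[0.3,-0.3,11.9],[0,0,0],0],
    [[0.3,-0.3,11.9],[0,0,0],0],
    [[0.3,-0.3,11.9],[0,0,0],0],
    [[0.3,-0.3,11.9],[0,0,0],0],
    [[0.3,-0.3,11.9],[0,0,0],0],
    [[0.3,-0.3,11.9],[0,0,0],0],
    [[0.3,-0.3,11.9],[0,0,0],0]
  ]
}}

```text
time_s: 55.57
ee_pos: [504.3, 361.2, 179.5]
tool_rot: [-0.003, 0.997, 0.076, 0.001]
wrist_force: [-7.0, -0.1, 16.2]
width: -0.0
grasp_force: 8.5
```

```bash
python3 - <<'E'
from plan import *
grip(cam("side")); cT(cam("top"),"orange",-50,0)
b=at(T,-223,0); plan((b[0],b[1],300,T[1]),(b[0],b[1],48.5,T[1]))
E
```

```text
grip px 407.62605042016804 251.57142857142858 (down 407.2,251.4 up 414.7,226)
near end [-120.23]
near end [-120.52]
sides x -116 [-25.03, 23.93]
sides x -100 [-24.8, 24.06]
sides x -84 [-24.58, 24.3]
sides x -68 [-24.49, 24.48]
now [504.3 361.2 179.5] yaw 0.1524 w 0.0 gf 8.5 F [-7.  -1.  15.5] t 55.7
[-17.66, 14.5, -12.18] [-0.005, -0.003, 0.0] rows>= 6.2
[-17.73, 14.63, 12.97] [-0.005, -0.003, 0.0] rows>= 6.0
```

Fully down. Hold a few more rows, then return.

Request:
{"name": "jog_arm", "arguments": {
  "commands": [
    [[0,0,0],[0,0,0],0],
    [[0,0,0],[0,0,0],0],
    [[0,0,0],[0,0,0],0],
    [[0,0,-4],[0,0,0],0],
    [[0,0,-8],[0,0,0],0],
    [[0,0,-12],[0,0,0],0],
    [[-17.7,14.6,-12],[0,0,0],0.85],
    [[-17.7,14.6,-12],[0,0,0],0.85],
    [[-17.7,14.6,-12],[0,0,0],0.85],
    [[-17.7,14.6,-12],[0,0,0],0.85],
    [[-17.7,14.6,-12],[0,0,0],0.85],
    [[-17.7,14.6,-12],[0,0,0],0.85],
    [[-17.7,14.6,12.5],[0,0,0],0.85],
    [[-17.7,14.6,12.5],[0,0,0],0.85],
    [[-17.7,14.6,12.5],[0,0,0],0.85],
    [[-17.7,14.6,12.5],[0,0,0],0.85],
    [[-17.7,14.6,12.5],[0,0,0],0.85],
    [[-17.7,14.6,12.5],[0,0,0],0.85],
    [[-17.7,14.6,12.5],[0,0,0],0.85],
    [[-17.7,14.6,12.5],[0,0,0],0.85]
  ]
}}

```text
time_s: 57.33
ee_pos: [349.3, 188.3, 47.3]
tool_rot: [0.0, 0.997, 0.076, -0.004]
wrist_force: [0.5, -0.2, 0.9]
width: 72.5
grasp_force: 0.0
```

```bash
python3 - <<'E'
from plan import *
cT(cam("top"),"orange",-50,0)
g=at(T,-101,0); plan((g[0],g[1],48.5,T[1]))
E
```

```text
near end [-120.35]
near end [-120.52]
sides x -116 [-25.25, 23.93]
sides x -100 [-24.78, 23.88]
sides x -84 [-24.62, 24.07]
sides x -68 [-24.5, 24.28]
now [351.6 189.3  49.9] yaw 0.1516 w 72.4 gf 0.0 F [ 0.6  0.4 -0.2] t 57.4
[12.21, -0.12, 0.12] [-0.001, 0.001, -0.0] rows>= 2.9
```

Request:
{"name": "jog_arm", "arguments": {
  "commands": [
    [[3,-0.1,0],[0,0,0],0.85],
    [[6,-0.1,0],[0,0,0],0.85],
    [[9,-0.1,0],[0,0,0],0.85],
    [[11,-0.1,0.1],[0,0,0],0.85],
    [[12.2,-0.1,0.2],[0,0,0],0.85],
    [[12.2,-0.1,0.2],[0,0,0],0.85],
    [[12.2,-0.1,0.2],[0,0,0],0.85],
    [[12.2,-0.1,0.2],[0,0,0],0.3],
    [[12.2,-0.1,0.2],[0,0,0],0.3],
    [[12.2,-0.1,0.2],[0,0,0],0.3],
    [[12.2,-0.1,0.2],[0,0,0],0.3],
    [[12.2,-0.1,0.2],[0,0,0],0.3],
    [[12.2,-0.1,0.2],[0,0,0],0.3]
  ]
}}

```text
time_s: 58.47
ee_pos: [471.3, 209.0, 48.1]
tool_rot: [-0.001, 0.997, 0.076, -0.001]
wrist_force: [-1.0, -0.6, 6.6]
width: 48.5
grasp_force: 62.6
```

```bash
python3 - <<'E'
from plan import *
s=telemetry.get_state(); F=(at(T,-50,0),T[1]); print("TCP in plaque", R2(F[1]).T@(s["ee_pos"][:2]-F[0]),s["tool_rot"])
x,y=at(T,-250,0);p=at(TR,-52,-82.6); plan((x,y,s["ee_pos"][2]+3,T[1]),(x,y,150,T[1]),(p[0],p[1],150,TR[1]))
E
```

```text
TCP in plaque [-51.88035848   0.22627356] [-1.04884150e-03  9.97105291e-01  7.60242483e-02 -5.01340520e-04]
now [471.3 209.   48.1] yaw 0.1522 w 48.5 gf 62.6 F [-1.  -0.6  6.6] t 58.5
[-14.81, 0.02, -0.29] [-0.002, 0.001, 0.0] rows>= 3.6
[-14.82, -0.0, -10.18] [-0.002, 0.001, 0.0] rows>= 2.4
[-7.27, 56.25, -10.31] [-0.002, 0.001, 0.179] rows>= 13.6
```

Request:
{"name": "jog_arm", "arguments": {
  "commands": [
    [[0,0,-0.3],[0,0,0],0.3],
    [[0,0,-0.3],[0,0,0],0.3],
    [[-4,0,-0.3],[0,0,0],0.3],
    [[-8,0,-0.3],[0,0,0],0.3],
    [[-12,0,-0.3],[0,0,0],0.3],
    [[-14.8,0,-0.3],[0,0,0],0.3],
    [[-14.8,0,-4],[0,0,0],0.3],
    [[-14.8,0,-8],[0,0,0],0.3],
    [[-7.1,56.2,-10.3],[0,0,0.179],0.3],
    [[-7.1,56.2,-10.3],[0,0,0.179],0.3],
    [[-7.1,56.2,-10.3],[0,0,0.179],0.3],
    [[-7.1,56.2,-10.3],[0,0,0.179],0.3],
    [[-7.1,56.2,-10.3],[0,0,0.179],0.3],
    [[-7.1,56.2,-10.3],[0,0,0.179],0.3],
    [[-7.1,56.2,-10.3],[0,0,0.179],0.3],
    [[-7.1,56.2,-10.3],[0,0,0.179],0.3],
    [[-7.1,56.2,-10.3],[0,0,0.179],0.3],
    [[-7.1,56.2,-10.3],[0,0,0.179],0.3],
    [[-7.1,56.2,-10.3],[0,0,0.179],0.3],
    [[-7.1,56.2,-10.3],[0,0,0.179],0.3]
  ]
}}

```text
time_s: 60.13
ee_pos: [466.7, -294.6, 145.2]
tool_rot: [-0.001, 1.0, -0.014, -0.002]
wrist_force: [1.7, 0.1, -0.1]
width: 48.6
grasp_force: 62.2
```

```bash
python3 - <<'E'
from plan import *
p=at(TR,-50.7,-82.6); plan((p[0],p[1],150,TR[1]),(p[0],p[1],26,TR[1]))
E
```

```text
now [ 466.7 -294.6  145.2] yaw -0.0278 w 48.6 gf 62.2 F [ 1.7  0.1 -0.1] t 60.1
[2.12, 6.31, -0.5] [-0.002, 0.004, -0.001] rows>= 1.6
[2.17, 6.33, 11.9] [-0.002, 0.004, -0.001] rows>= 3.0
```

Request:
{"name": "jog_arm", "arguments": {
  "commands": [
    [[2.1,6.3,0],[0,0,0],0.3],
    [[2.1,6.3,0],[0,0,0],0.3],
    [[2.1,6.3,4],[0,0,0],0.3],
    [[2.1,6.3,8],[0,0,0],0.3],
    [[2.1,6.3,11],[0,0,0],0.3],
    [[2.1,6.3,11.5],[0,0,0],0.3],
    [[2.1,6.3,11.5],[0,0,0],0.3],
    [[2.1,6.3,11.5],[0,0,0],0.3],
    [[2.1,6.3,11.5],[0,0,0],0.3]
  ]
}}

```text
time_s: 60.88
ee_pos: [487.7, -357.5, 34.1]
tool_rot: [0.001, 1.0, -0.013, 0.001]
wrist_force: [0.1, -1.2, -0.6]
width: 48.8
grasp_force: 62.2
```

```bash
python3 - <<'E'
from plan import *
p=at(TR,-50.7,-82.6); plan((p[0],p[1],19,TR[1]))
E
```

```text
now [ 487.7 -357.5   34.1] yaw -0.0269 w 48.8 gf 62.2 F [ 0.1 -1.2 -0.6] t 60.9
[-0.16, 0.07, 1.51] [0.002, -0.001, -0.0] rows>= 0.4
```

Request:
{"name": "jog_arm", "arguments": {
  "commands": [
    [[-0.1,0.1,0.7],[0,0,0],0.3],
    [[-0.1,0.1,1.4],[0,0,0],0.3],
    [[-0.1,0.1,1.4],[0,0,0],0.3],
    [[-0.1,0.1,1.4],[0,0,0],0.3],
    [[-0.1,0.1,1.4],[0,0,0],0.3]
  ]
}}

```text
time_s: 61.3
ee_pos: [485.0, -357.2, 16.9]
tool_rot: [-0.001, 1.0, -0.014, -0.001]
wrist_force: [-0.3, -0.1, -0.6]
width: 48.0
grasp_force: 62.2
```

```bash
python3 - <<'E'
from plan import *
s=telemetry.get_state(); print(R2(TR[1]).T@(s["ee_pos"][:2]-TR[0])); p=at(TR,-50.7,-82.6); plan((p[0],p[1],7.2,TR[1]))
E
```

```text
[-51.88985089 -81.56650535]
now [ 485.  -357.2   16.9] yaw -0.0272 w 48.0 gf 62.2 F [-0.3 -0.1 -0.6] t 61.3
[0.12, 0.1, 0.97] [-0.001, 0.003, -0.001] rows>= 0.2
```

Request:
{"name": "jog_arm", "arguments": {
  "commands": [
    [[0.1,0.1,0.2],[0,0,0],0.3],
    [[0.1,0.1,0.5],[0,0,0],0.3],
    [[0.1,0.1,0.8],[0,0,0],0.3],
    [[0.1,0.1,1],[0,0,0],0.3],
    [[0.1,0.1,1],[0,0,0],0.3],
    [[0.1,0.1,1],[0,0,0],0.3],
    [[0.1,0.1,1],[0,0,0],0.3]
  ]
}}

```text
time_s: 61.88
ee_pos: [486.1, -358.4, 8.1]
tool_rot: [-0.0, 1.0, -0.014, -0.001]
wrist_force: [-2.1, 0.2, 5.9]
width: 47.9
grasp_force: 63.0
```

Request:
{"name": "jog_arm", "arguments": {
  "commands": [
    [[0,0,0],[0,0,0],0.72],
    [[0,0,0],[0,0,0],0.72],
    [[0,0,0],[0,0,0],0.72],
    [[0,0,0],[0,0,0],0.72],
    [[0,0,-0.7],[0,0,0],0.72],
    [[0,0,-2],[0,0,0],0.72],
    [[0,0,-6],[0,0,0],0.72],
    [[0,0,-10],[0,0,0],0.72],
    [[0,0,-14],[0,0,0],0.72],
    [[-19,0,-17],[0,0,0],0.72],
    [[-19,0,-17],[0,0,0],0.72],
    [[-19,0,-17],[0,0,0],0.72],
    [[-19,0,-17],[0,0,0],0.72],
    [[-19,0,-17],[0,0,0],0.72],
    [[-19,0,-17],[0,0,0],0.72]
  ]
}}

```text
time_s: 63.13
ee_pos: [293.1, -353.8, 180.5]
tool_rot: [0.002, 1.0, -0.016, -0.001]
wrist_force: [0.4, 0.9, 1.0]
width: 61.4
grasp_force: 0.0
```

```bash
cat > chk.py <<'E'
from plan import *
t=cam("top")
def edges(g,cx,cy,z=22):
    def P(xs,ys):
        X,Y=np.meshgrid(xs,ys,indexing="ij"); W=TR[0]+np.c_[X.ravel(),Y.ravel()]@R2(TR[1]).T
        uv=proj(t,np.c_[W,np.full(len(W),z)]).astype(np.float32).reshape(X.shape+(2,)); return cv2.remap(g,uv[...,0],uv[...,1],cv2.INTER_LINEAR)
    def cr(s,p):
        h=(p.min()+np.percentile(p,70))/2; k=np.where((p[:-1]-h)*(p[1:]-h)<0)[0]; v=[s[i]+(h-p[i])/(p[i+1]-p[i])*(s[i+1]-s[i]) for i in k]; return (v[0],v[-1]) if len(v)>1 else (np.nan,np.nan)
    ys=np.arange(cy-38,cy+38,.5); xm=np.arange(cx-58,cx+59,9.); E=np.array([cr(ys,P(np.arange(x-4,x+4,1.),ys).mean(0)) for x in xm]); k=~np.isnan(E[:,0])
    l=np.polyfit(xm[k],E[k],1); xs=np.arange(cx-85,cx+85,.5); X=cr(xs,P(xs,np.arange(cy-15,cy+15,1.)).mean(1))
    print("x",np.round(X,1),"ctr",round(np.mean(X),2)," y",np.round(E[k].mean(0),1),"ctr",round(E[k].mean(),2)," slopes",l[0].round(4))
a=t["color"].astype(np.float32)
edges(a.sum(2),2.8,80); edges(chan(t,"blue"),2,0); edges(chan(t,"orange"),2,-82)
E
python3 - <<'E'
from chk import *
plan(); s=cam("side")
b=cv2.resize(np.hstack([t["color"][170:240,300:390],s["color"][190:260,165:255]]),(800,311),interpolation=cv2.INTER_CUBIC)[:,:,::-1]
cv2.imwrite("pics/t5.png",cv2.convertScaleAbs(b,alpha=1.3))
E
```

```text
x [-68.2  72.4] ctr 2.09  y [ 55.1 105.6] ctr 80.34  slopes [0.0079 0.0015]
x [-68.1  71.1] ctr 1.51  y [-25.1  25.6] ctr 0.24  slopes [0.0124 0.0339]
x [-69.3  71.8] ctr 1.27  y [-107.9  -57.1] ctr -82.52  slopes [0.007  0.0193]
now [ 295.2 -353.8  179.9] yaw -0.0306 w 61.3 gf 0.0 F [0.9 0.5 0. ] t 63.2
```

View pics/t5.png

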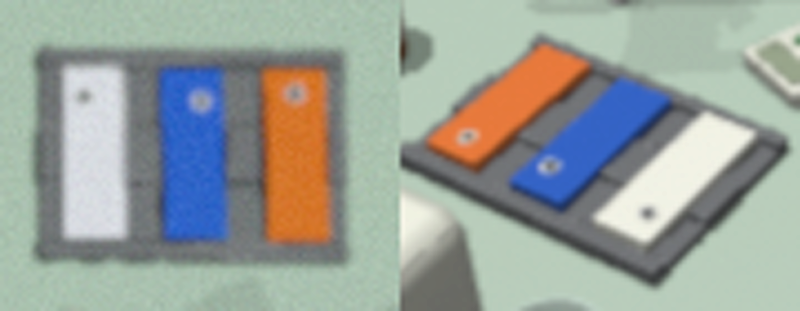

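Both panels show all three plaques down in their own pockets with spots up: white px (95,155), blue (193,155), orange (295,155). They are within about 1.5° of square. I'll confirm the lever is up and hand in.

```bash
python3 - <<'E'
from plan import *
grip(cam("side"))
from station import workorder
print(workorder.finish_job())
E
```

```text
grip px 415.39506172839504 225.48353909465018 (down 407.2,251.4 up 414.7,226)
the job is handed in; nothing more can be done
None
```

White, blue and orange were tested in that order and each is in its own tray pocket, spot up, with the lever up; blue sits about 1.5° off square, and white was pressed twice because it had been knocked aside on the table around its first press, which may have missed the spot.

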